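# Clamp the string ferrules in the ratchet vice

### The job

Get the row of string ferrules ready for polishing. Take the wooden offcut out of the little ratchet vice and leave it lying or standing in the plywood tray, then use the sprung tongs (never your fingers) to lift every ferrule out of the deep pockets of the hardware block and stand it upright in the open vice between the jaws. When all are in, swing the ratchet lever back and forth until the sliding jaw is fully closed with the ferrules still standing between the jaws, leave the tongs standing in their wooden stand, and do not knock over the jars or the glue bottle.

Things in the scene. Friction and masses are not known exactly. Their poses are not given: they have to be found in the camera images.
- block: dark wooden hardware block fixed to the bench, 150 (x) by 66 (y) by 70 mm high, origin at the centre of its underside. Five narrow pockets open at the top, each 18 mm (block x) by 46 mm (block y), in a row along block x at x = -56, -28, 0, +28, +56 mm; floors 10 mm above the bench; the walls between pockets end 61 mm above the bench. Some pockets are empty.
- stand: fixed pale wooden stand of the tongs, an open-topped socket 36 (x) by 60 (y) by 50 mm high, origin at the centre of its underside; inside 20 (x) by 44 mm (y), floor 8 mm above the bench; a thin foot plate 62 by 86 mm around it. The tongs start standing in it.
- tongs_grip (a point): centre of the sprung tongs' two dark steel finger plates, 90 mm above the tips; z up along the tongs, y the line along which they close. The plates are 26 mm wide (x), 36 mm high (72 to 108 mm above the tips), outer faces 48 mm apart when free, a brass spring housing between them. Tongs: 108 mm tall, 90 g. Held by the plates squeezed to about 45 mm they are carried with open jaws.
- tongs_tip (a point): midway between the lower ends of the tongs' jaws, same axes. Jaws: two flat steel bars 80 mm long, 12 mm wide (x), 4 mm thick, inner faces 28 and outer faces 36 mm apart when free. Both halves slide in parallel and equally: the jaws close by as much as the plates are squeezed, at most 18 mm; on a ferrule the plates are 34 mm apart. Spring 4.5 N when free, plus 0.5 N per mm each half moves.
- vice: small green ratchet vice fixed to the bench, origin at the centre of its underside. Base plate 150 (x) by 170 mm (y), 20 mm high: the floor between the jaws. Jaws 150 mm long (y), tops 47 mm above the bench; fixed jaw's face at x = +20 mm, sliding jaw's at x = -22 mm open, +2 mm closed. At y = 84 to 176 mm a ratchet housing 40 mm high, pin wheel and lever above it.
- slot (a point): point on the vice floor, 20 mm above the bench over the vice's origin, axes of the vice
- pivot (a point): point on the vertical axis of the ratchet lever, at vice x = 0, y = +130 mm, 100 mm above the bench
- handle (a point): centre of the lever's handle, an upright round dark wooden post of 18 mm diameter, 73 to 127 mm above the bench, 110 mm from the pivot axis; easily hooked or loosely held from above
- lever (a joint): angle of the ratchet lever (rad), -0.7 to 0.7; 0 points along vice +y, positive is anticlockwise from above. Swinging to positive drives the wheel (2 to 4 N at the handle); swinging back is free, the pawl clicking over a pin every 0.39 rad, so swing back by more than that; a full swing gains three notches. It stays where it is left; the start angle varies.
- jaw (a joint): travel of the sliding jaw towards the fixed jaw (m): 0 open (gap 42 mm), 0.024 fully closed on its stop (gap 18 mm, so the 14 mm ferrules stay captive but are not crushed). One notch moves it 2.4 mm; it cannot be moved back.
- tray: fixed open plywood tray, 120 by 120 by 30 mm high, wall and floor 6 mm, origin at the centre of its underside
- offcut_c (a point): centre of the loose pale wooden offcut, 26 (x) by 60 (y) by 45 mm (z), 45 g; it starts standing between the jaws of the vice, rising 18 mm above them
- ferrule0_c (a point): centre of a steel ferrule (absent in some starts), an upright cylinder of 14 mm diameter and 22 mm height, 26 g, z along its axis; it starts standing on the floor of a pocket of the block
- ferrule1_c (a point): centre of a steel ferrule (absent in some starts), an upright cylinder of 14 mm diameter and 22 mm height, 26 g, z along its axis; it starts standing on the floor of a pocket of the block
- ferrule2_c (a point): centre of a steel ferrule (absent in some starts), an upright cylinder of 14 mm diameter and 22 mm height, 26 g, z along its axis; it starts standing on the floor of a pocket of the block
- ferrule3_c (a point): centre of a steel ferrule (absent in some starts), an upright cylinder of 14 mm diameter and 22 mm height, 26 g, z along its axis; it starts standing on the floor of a pocket of the block
- ferrule4_c (a point): centre of a steel ferrule (absent in some starts), an upright cylinder of 14 mm diameter and 22 mm height, 26 g, z along its axis; it starts standing on the floor of a pocket of the block
- jar_small: small glass jar with black lid, 48 mm diameter, 55 mm high, origin at the centre of its underside; not needed
- jar_big: amber glass jar, 64 mm diameter, 75 mm high, origin at the centre of its underside; not needed
- glue: white glue bottle, 52 mm diameter, 110 mm high, origin at the centre of its underside; not needed
Things that resemble listed ones, but are neither listed nor needed, are in the scene too. What is meant by the tray is not pink, and is the smaller of those in its own colour.

How it is judged:
On the way, in this order (a step that is already met when the one before it is completed fails the run):
1. every ferrule stands upright between the jaws of the still open vice, and the offcut is out of the vice (x of ferrule0_c in the frame of slot between -0.018 and 0.017 m and y of ferrule0_c in the frame of slot between -0.075 and 0.075 m and z of ferrule0_c in the frame of slot between 0.006 and 0.016 m and angle between each of ferrule0_c, ferrule1_c, ferrule2_c, ferrule3_c, ferrule4_c's own z axis and vertical below 0.2 rad and x of ferrule1_c in the frame of slot between -0.018 and 0.017 m and y of ferrule1_c in the frame of slot between -0.075 and 0.075 m and z of ferrule1_c in the frame of slot between 0.006 and 0.016 m and x of ferrule2_c in the frame of slot between -0.018 and 0.017 m and y of ferrule2_c in the frame of slot between -0.075 and 0.075 m and z of ferrule2_c in the frame of slot between 0.006 and 0.016 m and x of ferrule3_c in the frame of slot between -0.018 and 0.017 m and y of ferrule3_c in the frame of slot between -0.075 and 0.075 m and z of ferrule3_c in the frame of slot between 0.006 and 0.016 m and x of ferrule4_c in the frame of slot between -0.018 and 0.017 m and y of ferrule4_c in the frame of slot between -0.075 and 0.075 m and z of ferrule4_c in the frame of slot between 0.006 and 0.016 m and value of joint jaw below 0.004 m and horizontal distance between offcut_c and slot above 0.06 m), for 0.2 s.
2. the sliding jaw is fully closed (value of joint jaw above 0.0225 m), for 0.2 s.
At the end, for the whole second after the job is handed in: the jaw is closed (at least 22.5 of 24 mm), every ferrule stands upright (within 0.2 rad) on the vice floor between the jaws, the offcut is in the tray, and the tongs stand in their stand (tips within 15 mm of its middle, at its floor, tilted less than 0.25 rad) (x of ferrule0_c in the frame of slot between -0.018 and 0.017 m and y of ferrule0_c in the frame of slot between -0.075 and 0.075 m and z of ferrule0_c in the frame of slot between 0.006 and 0.016 m and angle between each of ferrule0_c, ferrule1_c, ferrule2_c, ferrule3_c, ferrule4_c's own z axis and vertical below 0.2 rad and x of ferrule1_c in the frame of slot between -0.018 and 0.017 m and y of ferrule1_c in the frame of slot between -0.075 and 0.075 m and z of ferrule1_c in the frame of slot between 0.006 and 0.016 m and x of ferrule2_c in the frame of slot between -0.018 and 0.017 m and y of ferrule2_c in the frame of slot between -0.075 and 0.075 m and z of ferrule2_c in the frame of slot between 0.006 and 0.016 m and x of ferrule3_c in the frame of slot between -0.018 and 0.017 m and y of ferrule3_c in the frame of slot between -0.075 and 0.075 m and z of ferrule3_c in the frame of slot between 0.006 and 0.016 m and x of ferrule4_c in the frame of slot between -0.018 and 0.017 m and y of ferrule4_c in the frame of slot between -0.075 and 0.075 m and z of ferrule4_c in the frame of slot between 0.006 and 0.016 m and value of joint jaw above 0.0225 m and x of offcut_c in the frame of tray between -0.056 and 0.056 m and y of offcut_c in the frame of tray between -0.056 and 0.056 m and height (world z) of offcut_c below 0.045 m and horizontal distance between tongs_tip and stand below 0.015 m and height (world z) of tongs_tip below 0.016 m and angle between tongs_tip's own z axis and vertical below 0.25 rad); the robot touches nothing.
It fails at once if fingers touch a ferrule (contact force between the fingers and ferrule0 above 0.5 N or contact force between the fingers and ferrule1 above 0.5 N or contact force between the fingers and ferrule2 above 0.5 N or contact force between the fingers and ferrule3 above 0.5 N or contact force between the fingers and ferrule4 above 0.5 N).
It fails at once if a jar or the glue bottle is knocked over (angle between any of jar_small, jar_big, glue's own z axis and vertical above 0.6 rad).
Of ferrule0, ferrule1, ferrule2, ferrule3, ferrule4 only 3 to 5 are there at a start; the rules pass over those that are not, and their reading is None.
At some moment in a run one of offcut may be knocked a few centimetres aside while the robot is not near it.
It also fails if it takes over 210 s, if anything falls off the work surface, if the arm or the gripper's body presses on something with over 40 N, if the wrist force passes 120 N, or if a joint passes its speed limit or range.

### The arm

A 6-joint arm with a two-finger parallel gripper is mounted at the origin on the work surface. World frame = base frame: x ahead of the robot, y to its left, z up, the work surface at z = 0. Lengths are in m, angles in rad, forces in N, time in s.
With the tool pointing down it reaches from about 0.3 to 0.875 m from the base axis. Payload 6.4 kg.
Tool frame: the origin (TCP) lies on the centre line of the jaws, within the pads' length; the fingertips stand 19 mm ahead of it and the grasp point (between the pads) is the TCP; z points along the fingers, y is the direction in which the jaws open and shut (so a half turn about z gives the same grasp; the last joint's range is limited). The gripper opens to 85 mm and grips with 20 to 120 N. Pads are 22 mm wide; open, the fingers measure 114 mm over their backs; the gripper's body (76 mm by 85 mm) begins 54 mm behind the grasp point. The pads swing forward as they close: fully open they stand 13 mm farther back than shut.
Start: joints at [0.912, 0.181, 1.607, -0, 1.354, -0.206], TCP at [0.252, 0.517, 0.25] pointing down, gripper open.
Joint ranges: [-2.99, 2.99], [-0.89, 2.07], [0.3, 2.58], [-1.14, 4.28], [0, 2.63], [-3.12, 3.12]. Speed limits (rad/s): [2.57, 2.57, 3.01, 3.14, 3.14, 3.14].

### API

Orientations are given as a unit quaternion [x, y, z, w].
In Python, from bench import state, snapshot, sign_off gives the robot as it stands.
- The arm moves only by the shell command python3 -m inch 'ROWS' [FORCE]. ROWS is JSON, a list of rows, each an object of numbers: "tx", "ty", "tz": the shift along the tool's x, y, z in cm; "rx", "ry", "rz": the turn, a rotation vector about the tool's x, y, z in rad; "grip": the finger opening in cm, from 0 to 8.54. In form: [{"tx": .., "ty": .., "tz": .., "rx": .., "ry": .., "rz": .., "grip": ..}, ...]. A call has 1 to 12 rows; each row shifts and turns the commanded pose from where the row before left it, along the tool's axes as they then stand; what a row does not reach is not made up. A row lasts 1/10 s, in which the tool goes at most 50 mm and 8.59 degrees, less where a joint would pass 70% of its speed; a pose out of reach is approached as far as the arm can. A call with a gripper value outside its range is refused whole. The fingers move at their own pace and stop on an object; FORCE is the grip in N (left out, the last holds). Time passes only in rows, so rows that do not move let the fingers close. It gives the time, the measured TCP pose, the force and the opening at its end, in the units of the state.
- state(): the state, without advancing time (a new reading comes with each control period).
- snapshot(name): name is "scene" or "side" or "wrist"; returns a dict with "color" (480x640x3 uint8, red, green, blue), "mtx" (3x3 intrinsics, pixels), "k1" (the pictures are not rectified: a ray, as slopes to the right and down, at radius r is drawn at 1 + k1 r^2 times it, then the intrinsics apply), "origin" and "rotation" of the camera in the world. Camera axes: x right, y down, z forward; pixel columns grow to the right and rows downward; lengths in m; the calibration is good to about 2 mm. A picture is of the moment at which its call begins. There is no depth.
- sign_off(): hands the job in, once; it reports no verdict.
The state is a dict: "time_s": time; "joints": joint angles; "dq": joint speeds; "effort": joint torques, N m; "eef_pos": TCP position; "ee_rot": TCP orientation; "wrist_force": force on the tool from outside, world axes, zero at the start; "moment": the same for the moment, N m; "gripper_width": opening from 0.0 (shut) to 1.0 (fully open).
Only numpy, scipy, OpenCV 4.12 (cv2) and the standard library are available. Lean on these libraries where they do the work, as an engineer would, in place of code of your own. Each camera call takes 0.05 s, during which the arm holds its last target. There are 200 camera calls.

## Working session

There is one attempt and no reset: what is moved stays moved. The work goes in short steps, Python scripts to look and compute and a shell command to move; the robot and the scene stay as the last step left them, time stands still between calls to the robot, and variables do not carry over. Pictures are saved under pics/ and viewed, about 12 in all and at most 16, crops included, and the job is handed in when it is done.

```bash
ls; mkdir -p pics
python3 - <<'E'
from bench import state,snapshot
import cv2,numpy as np
print(state())
for n in("scene","side","wrist"):
    s=snapshot(n); cv2.imwrite(f"pics/{n}0.png",s["color"][...,::-1])
    print(n,s["mtx"].tolist() if hasattr(s["mtx"],'tolist') else s["mtx"],s["k1"],np.round(s["origin"],4),np.round(s["rotation"],4).tolist())
E
```

```text
pics
{'time_s': 0.0, 'joints': array([ 9.11719891e-01,  1.81558833e-01,  1.60798708e+00, -6.66631621e-06,
        1.35382737e+00, -2.06299236e-01]), 'dq': array([-1.35549683e-03, -6.48059153e-05,  1.17796443e-03, -9.75149007e-04,
        8.14901912e-04,  5.83682028e-04]), 'effort': array([ 1.76250622e-03, -4.44876873e+01, -3.51337123e+01, -1.78186465e-04,
        9.17329366e-03, -6.02221590e-06]), 'eef_pos': array([0.25120286, 0.51664801, 0.24938425]), 'ee_rot': array([ 2.24458955e-01,  9.74483137e-01, -8.09629719e-04, -3.70365605e-04]), 'wrist_force': array([-0.20726844, -0.63144607,  0.62847432]), 'moment': array([ 0.00236272, -0.05147813,  0.01345003]), 'gripper_width': 0.9981244585838155}
scene [[625.1466570049779, 0.0, 327.9780338704136], [0.0, 625.1466570049779, 236.67579133096206], [0.0, 0.0, 1.0]] -0.10135453887273296 [ 1.5827 -0.6454  1.2077] [0.7903, 0.4536, -0.2067, -0.3564]
side [[619.3070765384874, 0.0, 323.9012841659958], [0.0, 619.3070765384874, 236.9891244737149], [0.0, 0.0, 1.0]] -0.13698288885305035 [ 0.0739 -1.0233  0.8038] [0.8655, -0.1743, 0.0952, -0.4599]
wrist [[396.86897675036704, 0.0, 310.24633086601716], [0.0, 396.86897675036704, 239.35753785593937], [0.0, 0.0, 1.0]] -0.05036424711963736 [0.1803 0.5507 0.3724] [0.8374, 0.5236, 0.0824, 0.1337]
```

View pics/scene0.png

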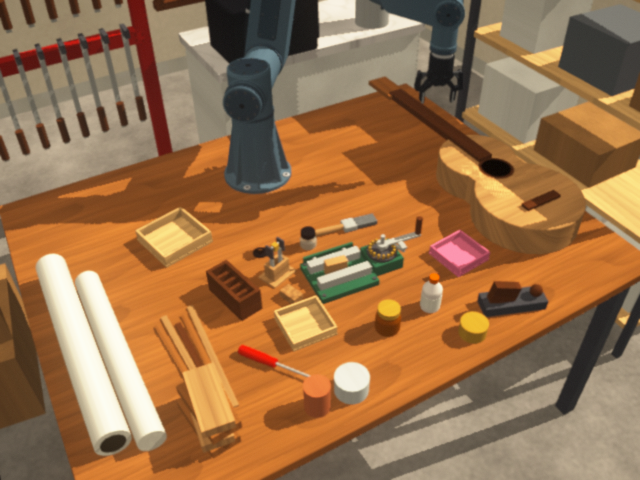

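View pics/side0.png

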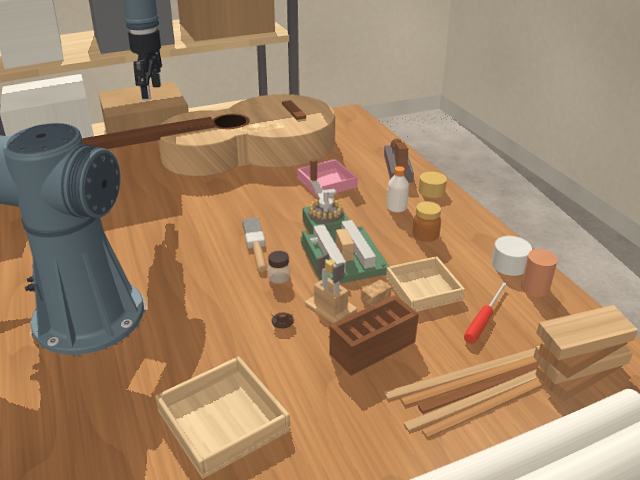

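```bash
cat > h.py <<'E'
from bench import state,snapshot,sign_off
import cv2,numpy as np
from scipy.spatial.transform import Rotation as R
def snap(n,save=None):
    s=snapshot(n)
    if save: cv2.imwrite(f"pics/{save}.png",s["color"][...,::-1])
    s["R"]=R.from_quat(s["rotation"]).as_matrix() if np.size(s["rotation"])==4 else np.array(s["rotation"])
    s["D"]=np.array([s["k1"],0,0,0,0.]); s["mtx"]=np.array(s["mtx"]); s["o"]=np.array(s["origin"])
    return s
def ray(s,px):
    p=np.asarray(px,float).reshape(-1,2)
    n=(p-s["mtx"][:2,2])/s["mtx"][0,0]; u=n.copy()
    for _ in range(20): u=n/(1+s["k1"]*(u**2).sum(1,keepdims=True))
    return np.c_[u,np.ones(len(u))]@s["R"].T
def plane(s,px,z):
    d=ray(s,px); return s["o"]+d*((z-s["o"][2])/d[:,2])[:,None]
def proj(s,P):
    q=(np.asarray(P,float).reshape(-1,3)-s["o"])@s["R"]
    return cv2.projectPoints(q,np.zeros(3),np.zeros(3),s["mtx"],s["D"])[0][:,0]
def tri(ss,pxs):
    A=0;b=0
    for s,p in zip(ss,pxs):
        d=ray(s,p)[0]; d/=np.linalg.norm(d); M=np.eye(3)-np.outer(d,d); A=A+M; b=b+M@s["o"]
    return np.linalg.solve(A,b)
def yaw():  # direction of tool y (jaw opening) in world, and tool x
    m=R.from_quat(state()["ee_rot"]).as_matrix(); return m
def go(p,ydir=None):
    """shift in tool axes (cm) from measured pose to p, rz to bring tool y to angle ydir (mod pi)"""
    t=state(); m=R.from_quat(t["ee_rot"]).as_matrix(); 
    a=np.arctan2(m[1,1],m[0,1]); out=m.T@(np.array(p)-t["eef_pos"])*100
    r=None
    if ydir is not None:
        d=(ydir-a+np.pi/2)%np.pi-np.pi/2; r=-d
    print("t",round(t["time_s"],2),"pos",t["eef_pos"].round(4),"yang",round(a,3),"tilt",(m[:2,2]).round(3),"shift cm",out.round(2),"rz",r,"w",round(t["gripper_width"],3))
E
python3 - <<'E'
from h import *
a=snap("scene");b=snap("side");w=snap("wrist")
print(R.from_matrix(a["R"]).as_matrix().round(3).tolist())
for n,p,q in[("block",(234,284),(374,318)),("stand",(277,268),(331,293)),("vice",(340,268),(345,243)),("tray",(305,322),(425,283)),("handle",(419,222),(314,172)),("jar",(308,230),(278,260)),("glue",(432,280),(398,175)),("amber",(388,304),(428,210))]:
    print(n,tri([a,b],[p,q]).round(3))
t=state();m=R.from_quat(t["ee_rot"]).as_matrix()
print("cam in tool",m.T@(w["o"]-t["eef_pos"]),"\n",(m.T@w["R"]).round(3),"\ntool\n",m.round(3))
go([0.5,0.0,0.3],None)
E
```

```text
[[0.503, 0.57, -0.65], [0.864, -0.335, 0.376], [-0.003, -0.751, -0.661]]
block [ 0.488 -0.29   0.061]
stand [ 0.461 -0.156  0.028]
vice [ 0.555 -0.014  0.035]
tray [ 0.66  -0.18   0.014]
handle [0.574 0.224 0.098]
jar [ 0.393 -0.025  0.048]
glue [0.76  0.131 0.092]
amber [ 0.762 -0.005  0.073]
cam in tool [ 0.07876264 -0.00064517 -0.12279205] 
 [[-0.001 -0.951 -0.311]
 [ 1.    -0.001 -0.001]
 [ 0.001 -0.311  0.951]] 
tool
 [[-0.899  0.437 -0.   ]
 [ 0.437  0.899 -0.001]
 [ 0.    -0.001 -1.   ]]
t 0.3 pos [0.2514 0.5169 0.25  ] yang 1.118 tilt [-0.    -0.001] shift cm [-44.97 -35.61  -4.99] rz None w 1.001
```

```bash
python3 -m inch '[{"rz":-0.1132},{"rz":-0.1132},{"rz":-0.1132},{"rz":-0.1132},{"tx":-2,"ty":-3,"tz":-1},{"tx":-2,"ty":-3,"tz":-1},{"tx":-2,"ty":-3,"tz":-1},{"tx":-2,"ty":-3,"tz":-1},{"tx":-2,"ty":-3,"tz":-1},{"tx":-2,"ty":-3,"tz":-1},{"tx":-2,"ty":-3,"tz":-1},{"tx":-2,"ty":-3,"tz":-1}]'; python3 -m inch '[{"tx":-2,"ty":-4,"tz":-1},{"tx":-2,"ty":-4,"tz":-1},{"tx":-2,"ty":-4,"tz":-1},{"tx":-2,"ty":-4,"tz":-1},{"tx":-2,"ty":-4,"tz":-1},{"tx":-2,"ty":-4,"tz":-1},{"tx":-2,"ty":-4,"tz":-1},{},{}]'
python3 -c "
from h import *
go([.55,-.03,.4],np.pi/2); snap('wrist','w1')"
```

```text
t 0.3 pos [0.2514 0.5169 0.25  ] yang 1.118 tilt [-0.    -0.001] shift cm [-50.77 -36.13 -14.99] rz -0.452742419150467 w 1.001schema error: expected keys tx, ty, tz, rx, ry, rz, grip
schema error: expected keys tx, ty, tz, rx, ry, rz, grip
```

View pics/w1.png

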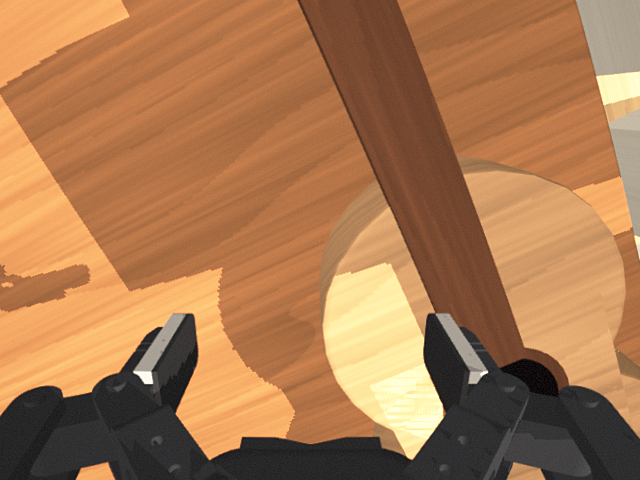

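```bash
python3 -m inch '[{"tx":0,"ty":0,"tz":0,"rx":0,"ry":0,"rz":-0.1132,"grip":8.5},{"tx":0,"ty":0,"tz":0,"rx":0,"ry":0,"rz":-0.1132,"grip":8.5},{"tx":0,"ty":0,"tz":0,"rx":0,"ry":0,"rz":-0.1132,"grip":8.5},{"tx":0,"ty":0,"tz":0,"rx":0,"ry":0,"rz":-0.1132,"grip":8.5},{"tx":-2,"ty":-3.6,"tz":-1,"rx":0,"ry":0,"rz":0,"grip":8.5},{"tx":-2,"ty":-3.6,"tz":-1,"rx":0,"ry":0,"rz":0,"grip":8.5},{"tx":-2,"ty":-3.6,"tz":-1,"rx":0,"ry":0,"rz":0,"grip":8.5},{"tx":-2,"ty":-3.6,"tz":-1,"rx":0,"ry":0,"rz":0,"grip":8.5},{"tx":-2,"ty":-3.6,"tz":-1,"rx":0,"ry":0,"rz":0,"grip":8.5},{"tx":-2,"ty":-3.6,"tz":-1,"rx":0,"ry":0,"rz":0,"grip":8.5},{"tx":-2,"ty":-3.6,"tz":-1,"rx":0,"ry":0,"rz":0,"grip":8.5},{"tx":-2,"ty":-3.6,"tz":-1,"rx":0,"ry":0,"rz":0,"grip":8.5}]'; python3 -m inch '[{"tx":-2,"ty":-3.6,"tz":-1,"rx":0,"ry":0,"rz":0,"grip":8.5},{"tx":-2,"ty":-3.6,"tz":-1,"rx":0,"ry":0,"rz":0,"grip":8.5},{"tx":-2,"ty":-3.6,"tz":-1,"rx":0,"ry":0,"rz":0,"grip":8.5},{"tx":-2,"ty":-3.6,"tz":-1,"rx":0,"ry":0,"rz":0,"grip":8.5},{"tx":-2,"ty":-3.6,"tz":-1,"rx":0,"ry":0,"rz":0,"grip":8.5},{"tx":-2,"ty":-3.6,"tz":-1,"rx":0,"ry":0,"rz":0,"grip":8.5},{"tx":-2,"ty":-3.6,"tz":-1,"rx":0,"ry":0,"rz":0,"grip":8.5},{"tx":-2,"ty":-3.6,"tz":-1,"rx":0,"ry":0,"rz":0,"grip":8.5},{"tx":0,"ty":0,"tz":0,"rx":0,"ry":0,"rz":0,"grip":8.5},{"tx":0,"ty":0,"tz":0,"rx":0,"ry":0,"rz":0,"grip":8.5}]'
python3 -c "
from h import *
go([.58,-.06,.4],np.pi/2); snap('wrist','w2')"
```

```text
time_s: 1.55
eef_pos: [0.412, 0.2275, 0.3309]
ee_rot: [-0.0, 1.0, 0.0, 0.0]
wrist_force: [1.5, 0.6, -0.5]
gripper_width: 0.995
time_s: 2.55
eef_pos: [0.5716, -0.0597, 0.4098]
ee_rot: [0.001, 1.0, 0.0, -0.0]
wrist_force: [0.8, -0.2, -0.4]
gripper_width: 0.998
t 2.55 pos [ 0.5716 -0.0597  0.4098] yang 1.569 tilt [-0.001  0.001] shift cm [-0.84 -0.03  0.98] rz -0.001812871867226562 w 0.998
```

View pics/w2.png

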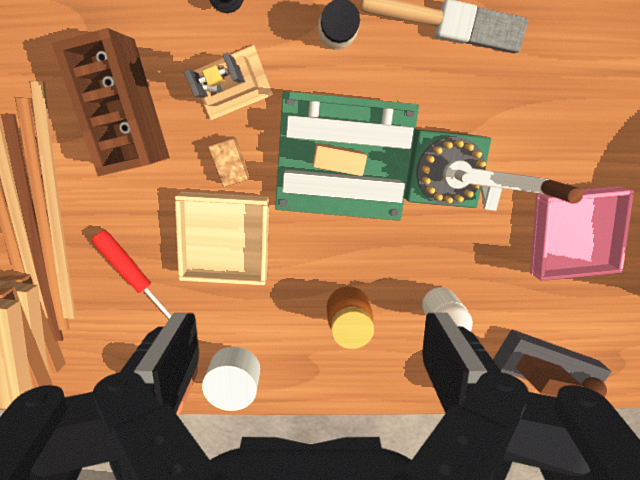

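Run:
```python
from h import *
im=cv2.imread('pics/w2.png')
c=cv2.resize(im[20:195,45:285],None,fx=3.3,fy=3.3,interpolation=cv2.INTER_CUBIC)
for i in range(0,240,20): cv2.putText(c,str(45+i),(int(i*3.3),10),0,.35,(255,255,255)); cv2.line(c,(int(i*3.3),12),(int(i*3.3),17),(0,255,0))
for j in range(0,175,20): cv2.putText(c,str(20+j),(0,int(j*3.3)+4),0,.35,(255,255,255)); cv2.line(c,(24,int(j*3.3)),(30,int(j*3.3)),(0,255,0))
cv2.imwrite('pics/c1.png',c)
s=snap('wrist'); import pickle; pickle.dump(s,open('w2.pkl','wb'))
hsv=cv2.cvtColor(im,cv2.COLOR_BGR2HSV)
m=((hsv[...,1]<40)&(hsv[...,2]>170)).astype(np.uint8); m[:, :270]=0; m[:90]=0;m[230:]=0; m[:,425:]=0
n,l,st,ce=cv2.connectedComponentsWithStats(m)
for i in range(1,n):
    if st[i,4]>300:
        r=cv2.minAreaRect(np.argwhere(l==i)[:,::-1].astype(np.float32)); b=cv2.boxPoints(r)
        print(st[i],b.round(1).tolist()); print(plane(s,b,.047).round(4).tolist())
```

```text
[ 287  109  127   40 2731] [[286.1000061035156, 136.8000030517578], [289.70001220703125, 99.30000305175781], [414.70001220703125, 111.30000305175781], [411.1000061035156, 148.8000030517578]]
[[0.5218, -0.0885, 0.047], [0.4792, -0.0835, 0.047], [0.4923, 0.063, 0.047], [0.5357, 0.0618, 0.047]]
[ 283  173  122   30 2349] [[282.29998779296875, 191.89999389648438], [284.0, 172.39999389648438], [404.3999938964844, 183.0], [402.70001220703125, 202.5]]
[[0.5884, -0.0944, 0.047], [0.5642, -0.0918, 0.047], [0.5773, 0.0566, 0.047], [0.6019, 0.0561, 0.047]]
```

View pics/c1.png

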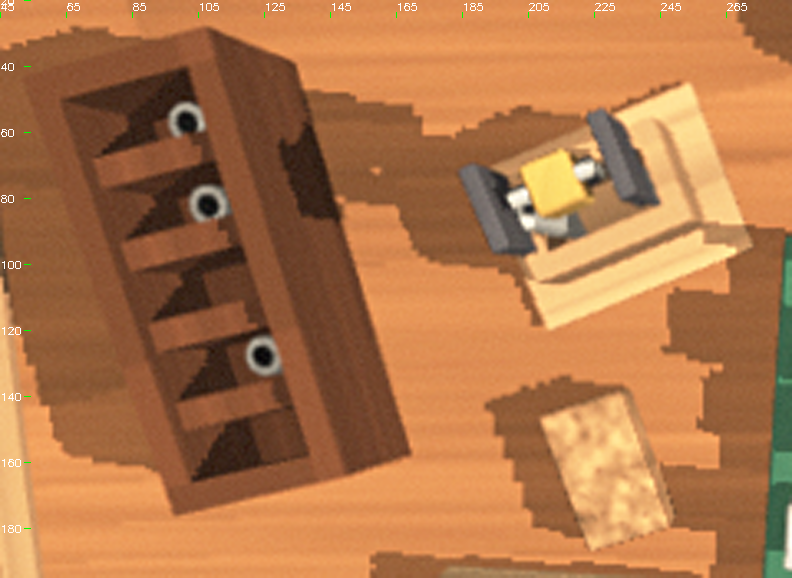

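Run:
```python
from h import *
import pickle; s=pickle.load(open('w2.pkl','rb'))
im=s["color"]; hsv=cv2.cvtColor(im,cv2.COLOR_RGB2HSV)
print(hsv[160,340],hsv[240,223])
m=(np.abs(hsv[...,0].astype(int)-hsv[160,340,0])<8)&(hsv[...,1]>70)&(hsv[...,2]>150); m[:138]=0;m[184:]=0;m[:,:290]=0;m[:,405:]=0
r=cv2.minAreaRect(np.argwhere(m)[:,::-1].astype(np.float32));b=cv2.boxPoints(r);print(m.sum(),b.tolist());P=plane(s,b,.065);print(P.round(4).tolist(),P.mean(0))
T=plane(s,[(177,195),(270,195),(268,285),(179,283)],.03);print(T.round(3).tolist(),T.mean(0))
o=np.array([.5507,-.0155]);go([*P.mean(0)[:2],.2])
H=plane(s,[(562,191)],.127)[0,:2];pv=o+.13*np.array([.088,.996]);d=H-pv;print(H,pv,np.hypot(*d),"lever",np.arctan2(d[1],d[0])-np.pi/2+.088)
print(P[0]-P[1],P[1]-P[2])
```

```text
[ 21 106 253] [ 23  92 253]
1130 [[311.2665710449219, 167.16046142578125], [315.3713684082031, 144.99468994140625], [366.2201843261719, 154.4111328125], [362.1153869628906, 176.576904296875]]
[[0.5555, -0.0585, 0.065], [0.53, -0.0538, 0.065], [0.5407, 0.0053, 0.065], [0.5665, 0.0015, 0.065]] [ 0.54816599 -0.02636265  0.065     ]
[[0.595, -0.232, 0.03], [0.596, -0.112, 0.03], [0.722, -0.118, 0.03], [0.719, -0.242, 0.03]] [ 0.65820601 -0.17615046  0.03      ]
t 2.65 pos [ 0.5711 -0.0581  0.4099] yang 1.571 tilt [-0.001  0.001] shift cm [ 2.27  3.16 20.99] rz None w 0.998
[0.5708296  0.20620399] [0.56214 0.11398] 0.09263246627822709 lever -0.005945385490157301
[ 0.0254772 -0.0047439  0.       ] [-0.01069538 -0.05913671  0.        ]
```

```bash
python3 -m inch '[{"tx":0,"ty":0,"tz":3,"rx":0,"ry":0,"rz":0.09,"grip":8.5},{"tx":0,"ty":0,"tz":3,"rx":0,"ry":0,"rz":0.09,"grip":8.5},{"tx":1.4,"ty":1.35,"tz":4,"rx":0,"ry":0,"rz":0,"grip":8.5},{"tx":1.4,"ty":1.35,"tz":4,"rx":0,"ry":0,"rz":0,"grip":8.5},{"tx":0,"ty":0,"tz":4,"rx":0,"ry":0,"rz":0,"grip":8.5},{"tx":0,"ty":0,"tz":4,"rx":0,"ry":0,"rz":0,"grip":8.5},{"tx":0,"ty":0,"tz":3,"rx":0,"ry":0,"rz":0,"grip":8.5},{"tx":0,"ty":0,"tz":3,"rx":0,"ry":0,"rz":0,"grip":8.5},{"tx":0,"ty":0,"tz":0,"rx":0,"ry":0,"rz":0,"grip":8.5}]' 30
python3 -c "
from h import *
go([.548,-.0264,.055],1.392); snap('side','s1')
im=cv2.imread('pics/s1.png'); cv2.imwrite('pics/s1c.png',cv2.resize(im[120:330,220:500],None,fx=2.5,fy=2.5))"
```

```text
time_s: 3.55
eef_pos: [0.545, -0.0251, 0.1262]
ee_rot: [0.089, 0.996, 0.001, -0.004]
wrist_force: [-1.8, 0.1, -0.1]
gripper_width: 0.996
t 3.55 pos [ 0.545  -0.0251  0.1262] yang 1.393 tilt [-0.008  0.002] shift cm [-0.38 -0.09  7.11] rz 0.0006580064984058609 w 0.996
```

View pics/s1c.png

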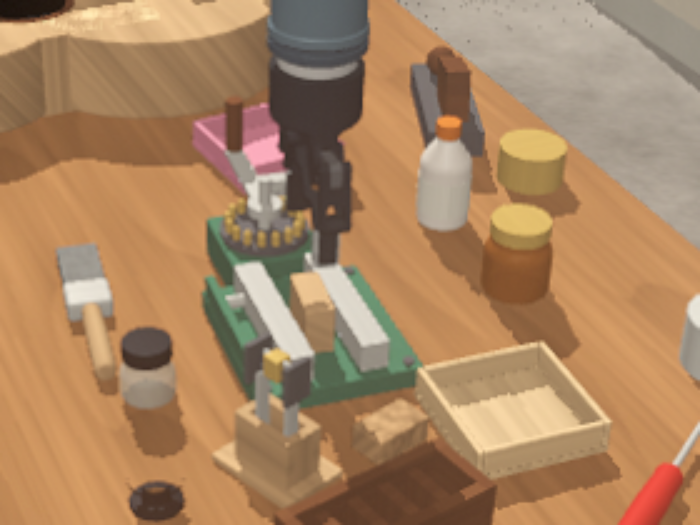

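```bash
python3 -m inch '[{"tx":-0.2,"ty":-0.1,"tz":2,"rx":0,"ry":0,"rz":0,"grip":8.5},{"tx":0,"ty":0,"tz":2,"rx":0,"ry":0,"rz":0,"grip":8.5},{"tx":0,"ty":0,"tz":2,"rx":0,"ry":0,"rz":0,"grip":8.5},{"tx":0,"ty":0,"tz":1,"rx":0,"ry":0,"rz":0,"grip":8.5},{"tx":0,"ty":0,"tz":0,"rx":0,"ry":0,"rz":0,"grip":8.5},{"tx":0,"ty":0,"tz":0,"rx":0,"ry":0,"rz":0,"grip":5.6},{"tx":0,"ty":0,"tz":0,"rx":0,"ry":0,"rz":0,"grip":5.6},{"tx":0,"ty":0,"tz":0,"rx":0,"ry":0,"rz":0,"grip":5.6},{"tx":0,"ty":0,"tz":0,"rx":0,"ry":0,"rz":0,"grip":5.6}]' 30
python3 -c "
from h import *
go([.548,-.0264,.055],1.392)"
python3 -m inch '[{"tx":0,"ty":0,"tz":0,"rx":0,"ry":0,"rz":0,"grip":5.6},{"tx":0,"ty":0,"tz":-1,"rx":0,"ry":0,"rz":0,"grip":5.6},{"tx":0,"ty":0,"tz":-2,"rx":0,"ry":0,"rz":0,"grip":5.6},{"tx":0,"ty":0,"tz":-2,"rx":0,"ry":0,"rz":0,"grip":5.6},{"tx":0,"ty":0,"tz":-2,"rx":0,"ry":0,"rz":0,"grip":5.6},{"tx":0,"ty":0,"tz":-2,"rx":0,"ry":0,"rz":0,"grip":5.6},{"tx":0,"ty":0,"tz":-1,"rx":0,"ry":0,"rz":0,"grip":5.6},{"tx":0,"ty":0,"tz":0,"rx":0,"ry":0,"rz":0,"grip":5.6}]' 30
python3 -c "
from h import *
go([.658,-.176,.155],1.571)"
```

```text
time_s: 4.5
eef_pos: [0.552, -0.0289, 0.0621]
ee_rot: [0.09, 0.996, -0.0, 0.002]
wrist_force: [-0.5, 0.4, 7.1]
gripper_width: 0.695
t 4.5 pos [ 0.552  -0.0289  0.0621] yang 1.391 tilt [ 0.003 -0.001] shift cm [0.44 0.18 0.71] rz -0.0011797182604604828 w 0.695
time_s: 5.3
eef_pos: [0.5517, -0.029, 0.1623]
ee_rot: [0.09, 0.996, -0.0, 0.002]
wrist_force: [0.1, 0.2, -1.0]
gripper_width: 0.696
t 5.3 pos [ 0.5517 -0.029   0.1623] yang 1.391 tilt [ 0.003 -0.001] shift cm [-13.09 -12.56   0.78] rz -0.1801946554680125 w 0.696
```

```bash
python3 -m inch '[{"tx":0,"ty":0,"tz":0,"rx":0,"ry":0,"rz":-0.09,"grip":5.6},{"tx":0,"ty":0,"tz":0,"rx":0,"ry":0,"rz":-0.09,"grip":5.6},{"tx":-2.2,"ty":-2.9,"tz":0,"rx":0,"ry":0,"rz":0,"grip":5.6},{"tx":-2.1,"ty":-2.9,"tz":0,"rx":0,"ry":0,"rz":0,"grip":5.6},{"tx":-2.1,"ty":-2.9,"tz":0,"rx":0,"ry":0,"rz":0,"grip":5.6},{"tx":-2.1,"ty":-3,"tz":0,"rx":0,"ry":0,"rz":0,"grip":5.6},{"tx":-2.1,"ty":-3,"tz":0,"rx":0,"ry":0,"rz":0,"grip":5.6},{"tx":0,"ty":0,"tz":0,"rx":0,"ry":0,"rz":0,"grip":5.6},{"tx":0,"ty":0,"tz":0,"rx":0,"ry":0,"rz":0,"grip":5.6},{"tx":0,"ty":0,"tz":0,"rx":0,"ry":0,"rz":0,"grip":5.6}]' 30
python3 -c "
from h import *
go([.658,-.176,.051],1.571)"
```

```text
time_s: 6.3
eef_pos: [0.6556, -0.1746, 0.159]
ee_rot: [-0.0, 1.0, 0.001, -0.001]
wrist_force: [-0.7, -0.7, -0.5]
gripper_width: 0.697
t 6.3 pos [ 0.6556 -0.1746  0.159 ] yang 1.571 tilt [-0.002  0.001] shift cm [-0.27 -0.15 10.8 ] rz 0.00016755819930613924 w 0.697
```

```bash
python3 -m inch '[{"tx":0,"ty":0,"tz":2.5,"rx":0,"ry":0,"rz":0,"grip":5.6},{"tx":0,"ty":0,"tz":2.5,"rx":0,"ry":0,"rz":0,"grip":5.6},{"tx":0,"ty":0,"tz":2.5,"rx":0,"ry":0,"rz":0,"grip":5.6},{"tx":0,"ty":0,"tz":2,"rx":0,"ry":0,"rz":0,"grip":5.6},{"tx":0,"ty":0,"tz":1,"rx":0,"ry":0,"rz":0,"grip":5.6},{"tx":0,"ty":0,"tz":0,"rx":0,"ry":0,"rz":0,"grip":5.6},{"tx":0,"ty":0,"tz":0,"rx":0,"ry":0,"rz":0,"grip":7},{"tx":0,"ty":0,"tz":0,"rx":0,"ry":0,"rz":0,"grip":7},{"tx":0,"ty":0,"tz":0,"rx":0,"ry":0,"rz":0,"grip":7}]' 30
python3 -m inch '[{"tx":0,"ty":0,"tz":-2,"rx":0,"ry":0,"rz":0,"grip":7},{"tx":0,"ty":0,"tz":-4,"rx":0,"ry":0,"rz":0,"grip":7},{"tx":0,"ty":0,"tz":-4,"rx":0,"ry":0,"rz":0,"grip":8.5},{"tx":2,"ty":-1,"tz":-4,"rx":0,"ry":0,"rz":0,"grip":8.5},{"tx":2,"ty":-1,"tz":-4,"rx":0,"ry":0,"rz":0,"grip":8.5},{"tx":2,"ty":-1,"tz":-4,"rx":0,"ry":0,"rz":0,"grip":8.5},{"tx":2,"ty":-1,"tz":-1,"rx":0,"ry":0,"rz":0,"grip":8.5},{"tx":2,"ty":-1,"tz":0,"rx":0,"ry":0,"rz":0,"grip":8.5},{"tx":2,"ty":-1,"tz":0,"rx":0,"ry":0,"rz":0,"grip":8.5},{"tx":0,"ty":0,"tz":0,"rx":0,"ry":0,"rz":0,"grip":8.5},{"tx":0,"ty":0,"tz":0,"rx":0,"ry":0,"rz":0,"grip":8.5}]' 30
python3 -c "
from h import *
import pickle
s=snap('wrist','w3');pickle.dump(s,open('w3.pkl','wb'));go([.54,-.235,.28],1.571)"
```

```text
time_s: 7.2
eef_pos: [0.6575, -0.176, 0.0569]
ee_rot: [-0.0, 1.0, -0.001, 0.001]
wrist_force: [0.2, 1.0, 0.4]
gripper_width: 0.819
time_s: 8.3
eef_pos: [0.5368, -0.2359, 0.2862]
ee_rot: [0.001, 1.0, -0.0, 0.001]
wrist_force: [-0.8, 0.0, 0.3]
gripper_width: 0.997
t 8.35 pos [ 0.5371 -0.2357  0.2859] yang 1.571 tilt [ 0.001 -0.   ] shift cm [-0.29  0.07  0.59] rz -0.0004866945420514135 w 0.995
```

View pics/w3.png

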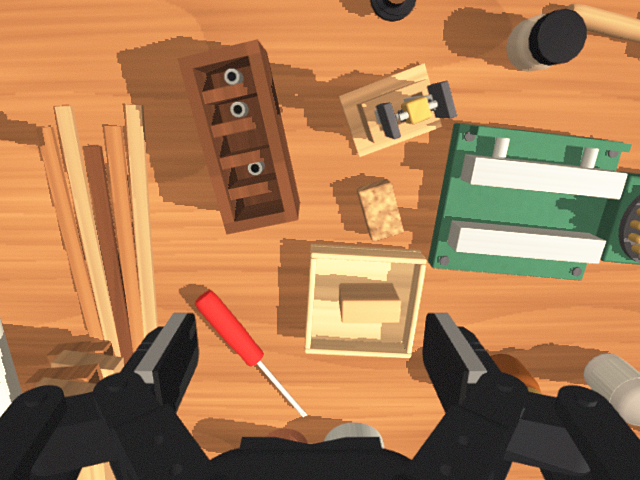

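Run:
```python
import cv2
im=cv2.imread('pics/w3.png')
f=2.6;x0,y0=170,30
c=cv2.resize(im[y0:y0+210,x0:x0+300],None,fx=f,fy=f,interpolation=cv2.INTER_CUBIC)
for i in range(0,300,20): cv2.putText(c,str(x0+i),(int(i*f),10),0,.35,(255,255,255)); cv2.line(c,(int(i*f),12),(int(i*f),17),(0,255,0))
for j in range(0,210,20): cv2.putText(c,str(y0+j),(0,int(j*f)+4),0,.35,(255,255,255)); cv2.line(c,(24,int(j*f)),(30,int(j*f)),(0,255,0))
cv2.imwrite('pics/c2.png',c)
```

```text
(no output)
```

View pics/c2.png

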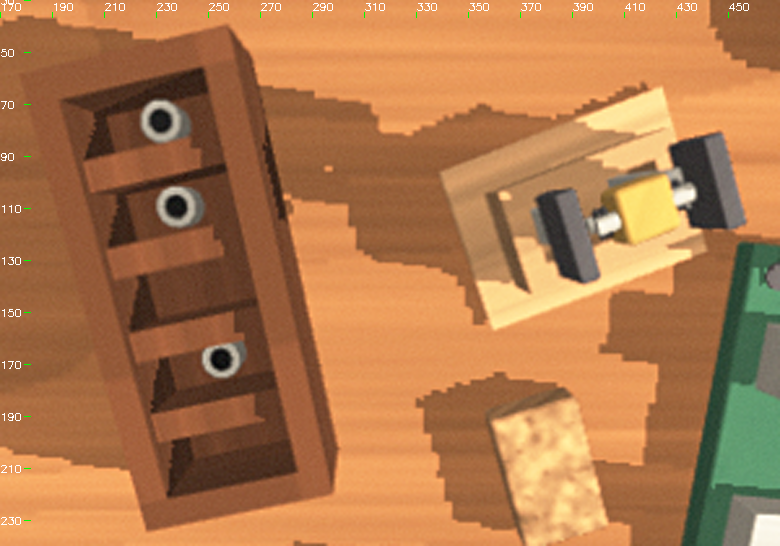

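Run:
```python
from h import *
import pickle; s=pickle.load(open('w3.pkl','rb')); s2=pickle.load(open('w2.pkl','rb'))
g=lambda a:np.array(a)/2.6+[170,30]; g2=lambda a:np.array(a)/3.3+[45,20]
B=plane(s,g([(22,73),(230,26),(332,492),(148,530)]),.07)[:,:2]
print("block",B.round(4).tolist(),B.mean(0)); 
for i,j in((0,1),(3,2),(0,3),(1,2)): d=B[j]-B[i];print(np.hypot(*d).round(4),np.arctan2(d[1],d[0]).round(3))
F=plane(s,g([(161,121),(177,206),(221,359)]),.032)[:,:2]; print("ferr",F.round(4).tolist())
S=plane(s,g([(440,172),(660,87),(706,250),(493,330)]),.004)[:,:2]; print("stand",S.round(4).tolist(),S.mean(0))
for i,j in((0,1),(3,2),(0,3),(1,2)): d=S[j]-S[i];print(np.hypot(*d).round(4),np.arctan2(d[1],d[0]).round(3))
E1=plane(s,g([(722,133),(745,228)]),.116)[:,:2]; E2=plane(s2,g2([(460,168),(500,253)]),.116)[:,:2]
print("edges",E1.round(4).tolist(),E2.round(4).tolist(),(E1.mean(0)+E2.mean(0))/2, "dist",np.hypot(*(E1.mean(0)-E2.mean(0))))
d=E1.mean(0)-E2.mean(0);print(np.arctan2(d[1],d[0]))
# ferrules/ w2 check
print("ferr w2",plane(s2,g2([(185,120),(208,203),(263,356)]),.032)[:,:2].round(4).tolist())
```

```text
block [[0.4172, -0.3416], [0.4048, -0.2775], [0.55, -0.2484], [0.5634, -0.3121]] [ 0.48384175 -0.29489788]
0.0653 1.762
0.0651 1.779
0.1492 0.2
0.1481 0.198
ferr [[0.4287, -0.3068], [0.4567, -0.3028], [0.5101, -0.2896]]
stand [[0.4448, -0.2092], [0.4148, -0.1293], [0.4725, -0.1072], [0.503, -0.1875]] [ 0.45878376 -0.15832502]
0.0853 1.93
0.0859 1.933
0.0621 0.356
0.0618 0.366
edges [[0.4379, -0.1414], [0.4624, -0.1327]] [[0.4536, -0.1833], [0.4779, -0.1732]] [ 0.4579708  -0.15765853] dist 0.04403325659079693
1.9325937514179123
ferr w2 [[0.4277, -0.3066], [0.456, -0.3019], [0.5104, -0.2885]]
```

```bash
python3 -m inch '[{"tx":0,"ty":0,"tz":0,"rx":0,"ry":0,"rz":-0.12,"grip":8.5},{"tx":0,"ty":0,"tz":0,"rx":0,"ry":0,"rz":-0.12,"grip":8.5},{"tx":0,"ty":0,"tz":0,"rx":0,"ry":0,"rz":-0.121,"grip":8.5},{"tx":1.1,"ty":2.5,"tz":2,"rx":0,"ry":0,"rz":0,"grip":8.5},{"tx":1.1,"ty":2.5,"tz":2,"rx":0,"ry":0,"rz":0,"grip":8.5},{"tx":1.2,"ty":2.5,"tz":3,"rx":0,"ry":0,"rz":0,"grip":8.5},{"tx":1.2,"ty":2.5,"tz":3,"rx":0,"ry":0,"rz":0,"grip":8.5},{"tx":0,"ty":0,"tz":2,"rx":0,"ry":0,"rz":0,"grip":8.5},{"tx":0,"ty":0,"tz":0,"rx":0,"ry":0,"rz":0,"grip":8.5},{"tx":0,"ty":0,"tz":0,"rx":0,"ry":0,"rz":0,"grip":8.5},{"tx":0,"ty":0,"tz":0,"rx":0,"ry":0,"rz":0,"grip":8.5}]' 
python3 -c "
from h import *
go([.4583,-.1579,.098],1.932)"
```

```text
time_s: 9.45
eef_pos: [0.4599, -0.1592, 0.1669]
ee_rot: [-0.18, 0.984, -0.001, 0.001]
wrist_force: [-0.5, -1.0, -0.1]
gripper_width: 1.0
t 9.45 pos [ 0.4599 -0.1592  0.1669] yang 1.932 tilt [ 0.002 -0.002] shift cm [0.11 0.2  6.89] rz 5.473351826301709e-05 w 1.0
```

```bash
python3 -m inch '[{"tx":0.1,"ty":0.1,"tz":2,"rx":0,"ry":0,"rz":0,"grip":8.5},{"tx":0,"ty":0.1,"tz":2,"rx":0,"ry":0,"rz":0,"grip":8.5},{"tx":0,"ty":0,"tz":2,"rx":0,"ry":0,"rz":0,"grip":8.5},{"tx":0,"ty":0,"tz":0.8,"rx":0,"ry":0,"rz":0,"grip":8.5},{"tx":0,"ty":0,"tz":0,"rx":0,"ry":0,"rz":0,"grip":8.5},{"tx":0,"ty":0,"tz":0,"rx":0,"ry":0,"rz":0,"grip":8.5},{"tx":0,"ty":0,"tz":0,"rx":0,"ry":0,"rz":0,"grip":8.5}]'; python3 -c "
from h import *
go([.4583,-.1579,.098],1.932)"
python3 -m inch '[{"tx":0,"ty":0,"tz":0,"rx":0,"ry":0,"rz":0,"grip":6},{"tx":0,"ty":0,"tz":0,"rx":0,"ry":0,"rz":0,"grip":5},{"tx":0,"ty":0,"tz":0,"rx":0,"ry":0,"rz":0,"grip":4.5},{"tx":0,"ty":0,"tz":0,"rx":0,"ry":0,"rz":0,"grip":4.5},{"tx":0,"ty":0,"tz":0,"rx":0,"ry":0,"rz":0,"grip":4.5},{"tx":0,"ty":0,"tz":0,"rx":0,"ry":0,"rz":0,"grip":4.5}]' 30
python3 -c "
from h import *
go([.4583,-.1579,.098],1.932)"
```

```text
time_s: 10.15
eef_pos: [0.4576, -0.1575, 0.0986]
ee_rot: [-0.18, 0.984, -0.001, 0.001]
wrist_force: [-0.4, -0.2, 0.2]
gripper_width: 0.995
t 10.15 pos [ 0.4576 -0.1575  0.0986] yang 1.932 tilt [ 0.002 -0.001] shift cm [-0.05 -0.06  0.06] rz -0.0002468812198526127 w 0.995
time_s: 10.75
eef_pos: [0.457, -0.1571, 0.0979]
ee_rot: [-0.18, 0.984, -0.0, 0.0]
wrist_force: [-1.0, 1.3, 4.4]
gripper_width: 0.528
t 10.75 pos [ 0.457  -0.1571  0.0979] yang 1.932 tilt [ 0.001 -0.001] shift cm [-0.09 -0.12 -0.01] rz -0.00015330768443710951 w 0.528
```

```bash
python3 -m inch '[{"tx":0,"ty":0,"tz":-1,"rx":0,"ry":0,"rz":0,"grip":4.5},{"tx":0,"ty":0,"tz":-2,"rx":0,"ry":0,"rz":0,"grip":4.5},{"tx":0,"ty":0,"tz":-2,"rx":0,"ry":0,"rz":0,"grip":4.5},{"tx":0,"ty":0,"tz":-2,"rx":0,"ry":0,"rz":0,"grip":4.5},{"tx":0,"ty":0,"tz":-2,"rx":0,"ry":0,"rz":0,"grip":4.5},{"tx":0,"ty":0,"tz":-2,"rx":0,"ry":0,"rz":0,"grip":4.5},{"tx":0,"ty":0,"tz":0,"rx":0,"ry":0,"rz":0.081,"grip":4.5},{"tx":0,"ty":0,"tz":0,"rx":0,"ry":0,"rz":0.081,"grip":4.5},{"tx":0,"ty":0,"tz":0,"rx":0,"ry":0,"rz":0,"grip":4.5},{"tx":0,"ty":0,"tz":0,"rx":0,"ry":0,"rz":0,"grip":4.5}]' 
python3 -c "
from h import *
go([.4285,-.3065,.2],1.77)
a=snap('side','s2');im=cv2.imread('pics/s2.png');cv2.imwrite('pics/s2c.png',cv2.resize(im[170:380,230:450],None,fx=2.5,fy=2.5))"
```

```text
time_s: 11.75
eef_pos: [0.4564, -0.1567, 0.2073]
ee_rot: [-0.1, 0.995, 0.0, -0.0]
wrist_force: [0.4, 0.8, -1.6]
gripper_width: 0.527
t 11.75 pos [ 0.4564 -0.1567  0.2073] yang 1.772 tilt [-0.  0.] shift cm [  5.73 -14.12   0.73] rz 0.0019613321742832923 w 0.527
```

View pics/s2c.png

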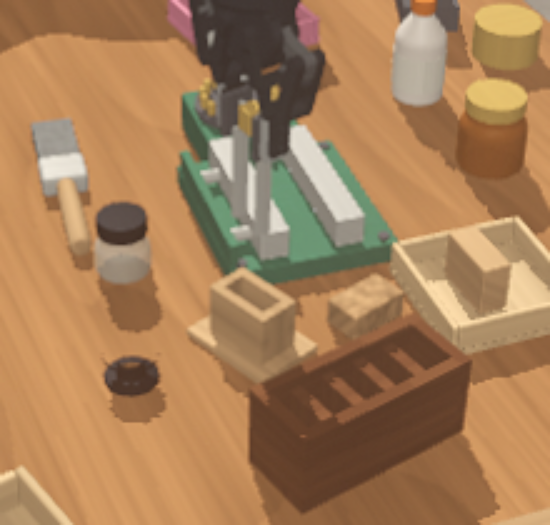

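```bash
python3 -m inch '[{"tx":1.1,"ty":-2.8,"tz":0,"rx":0,"ry":0,"rz":0,"grip":4.5},{"tx":1.1,"ty":-2.8,"tz":0,"rx":0,"ry":0,"rz":0,"grip":4.5},{"tx":1.2,"ty":-2.8,"tz":0,"rx":0,"ry":0,"rz":0,"grip":4.5},{"tx":1.2,"ty":-2.8,"tz":0,"rx":0,"ry":0,"rz":0,"grip":4.5},{"tx":1.1,"ty":-2.9,"tz":0.7,"rx":0,"ry":0,"rz":0,"grip":4.5},{"tx":0,"ty":0,"tz":0,"rx":0,"ry":0,"rz":0,"grip":4.5},{"tx":0,"ty":0,"tz":0,"rx":0,"ry":0,"rz":0,"grip":4.5},{"tx":0,"ty":0,"tz":0,"rx":0,"ry":0,"rz":0,"grip":4.5},{"tx":0,"ty":0,"tz":0,"rx":0,"ry":0,"rz":0,"grip":4.5}]' 
python3 -c "
from h import *
go([.4285,-.3065,.105],1.77)
a=snap('wrist','w4');P=np.array([.4289,-.306]);u=np.array([.98,.1987]);v=np.array([-.1987,.98])
im=cv2.imread('pics/w4.png');cv2.imwrite('pics/w4c.png',cv2.resize(im[180:400,200:420],None,fx=2.5,fy=2.5))"
```

```text
time_s: 12.7
eef_pos: [0.4289, -0.3054, 0.2004]
ee_rot: [-0.1, 0.995, 0.0, 0.0]
wrist_force: [0.8, -0.6, -1.5]
gripper_width: 0.522
t 12.7 pos [ 0.4289 -0.3054  0.2004] yang 1.771 tilt [-0.  0.] shift cm [ 0.06 -0.1   9.54] rz 0.001336689684520831 w 0.522
```

View pics/w4c.png

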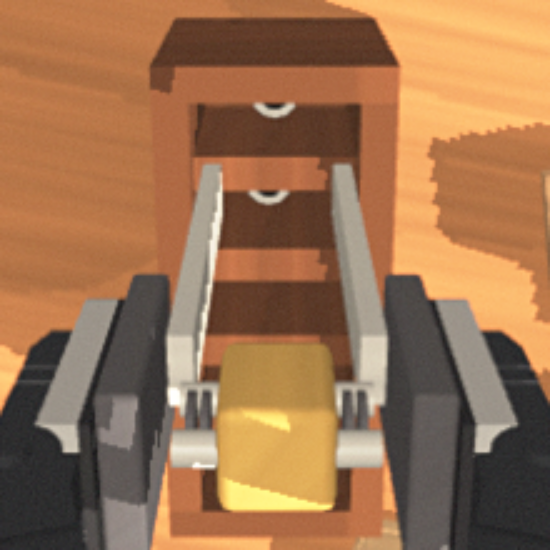

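Run:
```python
from h import *
s=snap('wrist');t=state();m=R.from_quat(t["ee_rot"]).as_matrix()
for w in(.014,.018):
  for x in(-.006,.006):
    for dz in(.086,.09): print(w,x,dz,proj(s,[t["eef_pos"]+m@[x,sg*(w-.0015),dz] for sg in(-1,1)]).round(1).tolist())
```

```text
0.014 -0.006 0.086 [[290.0, 268.1], [334.1, 268.1]]
0.014 -0.006 0.09 [[290.3, 265.5], [333.7, 265.5]]
0.014 0.006 0.086 [[289.7, 248.2], [334.5, 248.2]]
0.014 0.006 0.09 [[290.0, 245.8], [334.1, 245.8]]
0.018 -0.006 0.086 [[283.0, 268.1], [341.1, 268.1]]
0.018 -0.006 0.09 [[283.4, 265.5], [340.6, 265.5]]
0.018 0.006 0.086 [[282.5, 248.2], [341.7, 248.2]]
0.018 0.006 0.09 [[283.0, 245.8], [341.1, 245.8]]
```

```bash
python3 -m inch '[{"tx":0.05,"ty":-0.1,"tz":2,"rx":0,"ry":0,"rz":0,"grip":4.5},{"tx":0,"ty":0,"tz":1,"rx":0,"ry":0,"rz":0,"grip":4.5},{"tx":0,"ty":0,"tz":0,"rx":0,"ry":0,"rz":0,"grip":4.5},{"tx":0,"ty":0,"tz":1.5,"rx":0,"ry":0,"rz":0,"grip":4.5},{"tx":0,"ty":0,"tz":1.5,"rx":0,"ry":0,"rz":0,"grip":4.5},{"tx":0,"ty":0,"tz":1.5,"rx":0,"ry":0,"rz":0,"grip":4.5},{"tx":0,"ty":0,"tz":1,"rx":0,"ry":0,"rz":0,"grip":4.5},{"tx":0,"ty":0,"tz":1,"rx":0,"ry":0,"rz":0,"grip":4.5},{"tx":0,"ty":0,"tz":0,"rx":0,"ry":0,"rz":0,"grip":4.5},{"tx":0,"ty":0,"tz":0,"rx":0,"ry":0,"rz":0,"grip":4.5}]'; python3 -c "
from h import *
go([.4285,-.3065,.105],1.77)"
python3 -m inch '[{"tx":0,"ty":0,"tz":0,"rx":0,"ry":0,"rz":0,"grip":4},{"tx":0,"ty":0,"tz":0,"rx":0,"ry":0,"rz":0,"grip":3.5},{"tx":0,"ty":0,"tz":0,"rx":0,"ry":0,"rz":0,"grip":3},{"tx":0,"ty":0,"tz":0,"rx":0,"ry":0,"rz":0,"grip":3},{"tx":0,"ty":0,"tz":0,"rx":0,"ry":0,"rz":0,"grip":3},{"tx":0,"ty":0,"tz":0,"rx":0,"ry":0,"rz":0,"grip":3}]' 35
python3 -c "
from h import *
go([.4285,-.3065,.105],1.77)"
```

```text
time_s: 13.8
eef_pos: [0.4285, -0.3076, 0.1055]
ee_rot: [-0.099, 0.995, -0.0, 0.0]
wrist_force: [0.0, -0.1, -0.8]
gripper_width: 0.527
t 13.8 pos [ 0.4285 -0.3076  0.1055] yang 1.77 tilt [ 0. -0.] shift cm [-0.02  0.1   0.05] rz -0.00017888232672813587 w 0.527
time_s: 14.4
eef_pos: [0.4288, -0.3079, 0.1061]
ee_rot: [-0.099, 0.995, -0.001, 0.0]
wrist_force: [-0.6, 0.4, 6.3]
gripper_width: 0.365
t 14.4 pos [ 0.4288 -0.3079  0.1061] yang 1.77 tilt [ 0.001 -0.001] shift cm [-0.    0.14  0.11] rz -0.00017671908528749114 w 0.365
```

```bash
python3 -m inch '[{"tx":0,"ty":0,"tz":-0.3,"rx":0,"ry":0,"rz":0,"grip":3},{"tx":0,"ty":0,"tz":0,"rx":0,"ry":0,"rz":0,"grip":3},{"tx":0,"ty":0,"tz":0,"rx":0,"ry":0,"rz":0,"grip":3},{"tx":0,"ty":0,"tz":0,"rx":0,"ry":0,"rz":0,"grip":3}]'
python3 -c "
from h import *
print([snap('wrist') and round(state()['gripper_width'],4) for i in range(3)])
s=snap('wrist','w5');im=cv2.imread('pics/w5.png');cv2.imwrite('pics/w5c.png',cv2.resize(im[180:400,200:420],None,fx=2.5,fy=2.5))"
```

```text
time_s: 14.8
eef_pos: [0.4281, -0.3072, 0.1079]
ee_rot: [-0.099, 0.995, 0.0, -0.0]
wrist_force: [-0.1, -0.4, 0.3]
gripper_width: 0.368
[0.3588, 0.3657, 0.3642]
```

View pics/w5c.png

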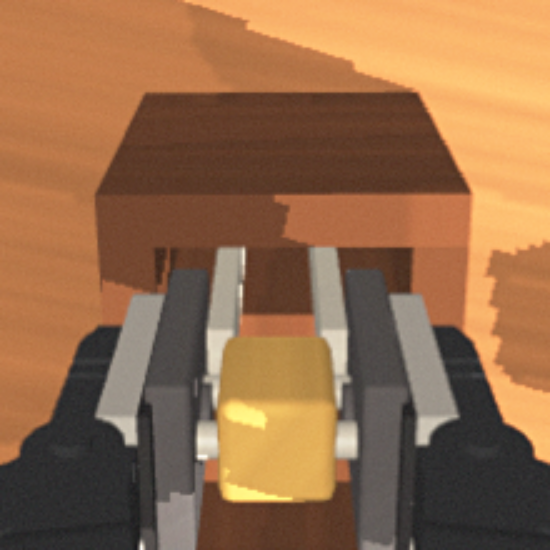

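```bash
python3 -m inch '[{"tx":0,"ty":0,"tz":-0.5,"rx":0,"ry":0,"rz":0,"grip":3},{"tx":0,"ty":0,"tz":-1.5,"rx":0,"ry":0,"rz":0,"grip":3},{"tx":0,"ty":0,"tz":-2,"rx":0,"ry":0,"rz":0,"grip":3},{"tx":0,"ty":0,"tz":-2,"rx":0,"ry":0,"rz":0,"grip":3},{"tx":0,"ty":0,"tz":-2,"rx":0,"ry":0,"rz":0,"grip":3},{"tx":0,"ty":0,"tz":-2,"rx":0,"ry":0,"rz":0,"grip":3},{"tx":0,"ty":0,"tz":-1,"rx":0,"ry":0,"rz":0,"grip":3},{"tx":0,"ty":0,"tz":0,"rx":0,"ry":0,"rz":0.1,"grip":3},{"tx":0,"ty":0,"tz":0,"rx":0,"ry":0,"rz":0.1,"grip":3},{"tx":0,"ty":0,"tz":0,"rx":0,"ry":0,"rz":0.087,"grip":3}]' 35
python3 -m inch '[{"tx":-1.03,"ty":2.46,"tz":0,"rx":0,"ry":0,"rz":0,"grip":3},{"tx":-1.03,"ty":2.46,"tz":0,"rx":0,"ry":0,"rz":0,"grip":3},{"tx":-1.03,"ty":2.46,"tz":0,"rx":0,"ry":0,"rz":0,"grip":3},{"tx":-1.03,"ty":2.46,"tz":0,"rx":0,"ry":0,"rz":0,"grip":3},{"tx":-1.03,"ty":2.46,"tz":0,"rx":0,"ry":0,"rz":0,"grip":3},{"tx":-1.03,"ty":2.46,"tz":0,"rx":0,"ry":0,"rz":0,"grip":3},{"tx":-1.03,"ty":2.46,"tz":0,"rx":0,"ry":0,"rz":0,"grip":3},{"tx":-1.03,"ty":2.46,"tz":0,"rx":0,"ry":0,"rz":0,"grip":3},{"tx":-1.03,"ty":2.46,"tz":0,"rx":0,"ry":0,"rz":0,"grip":3},{"tx":-1.03,"ty":2.46,"tz":0,"rx":0,"ry":0,"rz":0,"grip":3},{"tx":0,"ty":0,"tz":0,"rx":0,"ry":0,"rz":0,"grip":3},{"tx":0,"ty":0,"tz":0,"rx":0,"ry":0,"rz":0,"grip":3}]' 35
python3 -c "
from h import *
go([.5528,-.0709,.119],1.483)
s=snap('wrist');cv2.imwrite('pics/p1.png',s['color'][180:400,200:420,::-1])
s=snap('side'); cv2.imwrite('pics/p2.png',s['color'][...,::-1])
p=state()['eef_pos']; q=proj(s,[p-[0,0,.085]])[0].astype(int);print(q)
a=cv2.resize(cv2.imread('pics/p1.png'),(500,500)); b=s['color'][q[1]-50:q[1]+30,q[0]-24:q[0]+24,::-1]; b=cv2.resize(b,(300,500),interpolation=cv2.INTER_CUBIC); cv2.imwrite('pics/p3.png',np.hstack([a,b]))"
```

```text
time_s: 16.0
eef_pos: [0.4282, -0.3073, 0.2181]
ee_rot: [0.046, 0.999, 0.0, -0.0]
wrist_force: [-0.1, -0.6, -0.6]
gripper_width: 0.366
time_s: 17.2
eef_pos: [0.5523, -0.071, 0.2179]
ee_rot: [0.043, 0.999, -0.0, -0.0]
wrist_force: [-0.3, -0.2, -1.2]
gripper_width: 0.363
t 17.2 pos [ 0.5523 -0.071   0.2179] yang 1.484 tilt [-0.001 -0.   ] shift cm [-0.05  0.02  9.89] rz 0.0013058701684669494 w 0.363
[356 218]
```

View pics/p3.png

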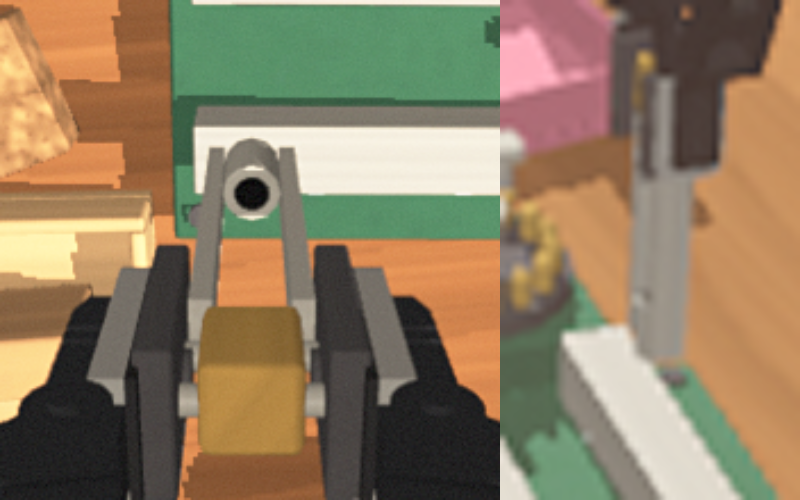

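```bash
python3 -m inch '[{"tx":0,"ty":0,"tz":2,"rx":0,"ry":0,"rz":0,"grip":3},{"tx":0,"ty":0,"tz":2,"rx":0,"ry":0,"rz":0,"grip":3},{"tx":0,"ty":0,"tz":2,"rx":0,"ry":0,"rz":0,"grip":3},{"tx":0,"ty":0,"tz":2,"rx":0,"ry":0,"rz":0,"grip":3},{"tx":0,"ty":0,"tz":1,"rx":0,"ry":0,"rz":0,"grip":3},{"tx":0,"ty":0,"tz":0.7,"rx":0,"ry":0,"rz":0,"grip":3},{"tx":0,"ty":0,"tz":0,"rx":0,"ry":0,"rz":0,"grip":3},{"tx":0,"ty":0,"tz":0,"rx":0,"ry":0,"rz":0,"grip":3}]' 35
python3 -m inch '[{"tx":0,"ty":0,"tz":0.2,"rx":0,"ry":0,"rz":0,"grip":3},{"tx":0,"ty":0,"tz":0,"rx":0,"ry":0,"rz":0,"grip":3},{"tx":0,"ty":0,"tz":0,"rx":0,"ry":0,"rz":0,"grip":3}]' 35
```

```text
time_s: 18.1
eef_pos: [0.553, -0.0718, 0.122]
ee_rot: [0.044, 0.999, -0.0, 0.001]
wrist_force: [0.9, 0.2, -0.9]
gripper_width: 0.367
time_s: 18.4
eef_pos: [0.5528, -0.0714, 0.1197]
ee_rot: [0.044, 0.999, -0.0, 0.0]
wrist_force: [0.2, 0.3, -1.2]
gripper_width: 0.367
```

```bash
python3 -m inch '[{"tx":0,"ty":0,"tz":0.15,"rx":0,"ry":0,"rz":0,"grip":3},{"tx":0,"ty":0,"tz":0,"rx":0,"ry":0,"rz":0,"grip":3},{"tx":0,"ty":0,"tz":0,"rx":0,"ry":0,"rz":0,"grip":3}]' 35
python3 -m inch '[{"tx":0,"ty":0,"tz":0.15,"rx":0,"ry":0,"rz":0,"grip":3},{"tx":0,"ty":0,"tz":0,"rx":0,"ry":0,"rz":0,"grip":3},{"tx":0,"ty":0,"tz":0,"rx":0,"ry":0,"rz":0,"grip":3}]' 35
```

```text
time_s: 18.7
eef_pos: [0.5525, -0.0714, 0.1178]
ee_rot: [0.044, 0.999, 0.0, -0.0]
wrist_force: [0.2, 0.5, -1.1]
gripper_width: 0.366
time_s: 19.0
eef_pos: [0.5525, -0.0714, 0.1162]
ee_rot: [0.044, 0.999, 0.0, -0.0]
wrist_force: [-0.7, 0.2, -2.1]
gripper_width: 0.363
```

```bash
python3 -m inch '[{"tx":0,"ty":0,"tz":0.12,"rx":0,"ry":0,"rz":0,"grip":3},{"tx":0,"ty":0,"tz":0,"rx":0,"ry":0,"rz":0,"grip":3},{"tx":0,"ty":0,"tz":0,"rx":0,"ry":0,"rz":0,"grip":3}]' 35
python3 -m inch '[{"tx":0,"ty":0,"tz":0.12,"rx":0,"ry":0,"rz":0,"grip":3},{"tx":0,"ty":0,"tz":0,"rx":0,"ry":0,"rz":0,"grip":3},{"tx":0,"ty":0,"tz":0,"rx":0,"ry":0,"rz":0,"grip":3}]' 35
```

```text
time_s: 19.3
eef_pos: [0.5528, -0.0715, 0.1161]
ee_rot: [0.044, 0.999, -0.0, 0.0]
wrist_force: [-2.3, 0.0, 6.3]
gripper_width: 0.364
time_s: 19.6
eef_pos: [0.5533, -0.0716, 0.1159]
ee_rot: [0.044, 0.999, -0.0, 0.001]
wrist_force: [-4.2, 0.7, 12.9]
gripper_width: 0.367
```

```bash
python3 -m inch '[{"tx":0,"ty":0,"tz":-0.25,"rx":0,"ry":0,"rz":0,"grip":3},{"tx":0,"ty":0,"tz":0,"rx":0,"ry":0,"rz":0,"grip":3},{"tx":0,"ty":0,"tz":0,"rx":0,"ry":0,"rz":0,"grip":3.4},{"tx":0,"ty":0,"tz":0,"rx":0,"ry":0,"rz":0,"grip":3.8},{"tx":0,"ty":0,"tz":0,"rx":0,"ry":0,"rz":0,"grip":4.2},{"tx":0,"ty":0,"tz":0,"rx":0,"ry":0,"rz":0,"grip":4.5},{"tx":0,"ty":0,"tz":0,"rx":0,"ry":0,"rz":0,"grip":4.5},{"tx":0,"ty":0,"tz":0,"rx":0,"ry":0,"rz":0,"grip":4.5}]' 35
python3 -m inch '[{"tx":0,"ty":0,"tz":-0.5,"rx":0,"ry":0,"rz":0,"grip":4.5},{"tx":0,"ty":0,"tz":-1,"rx":0,"ry":0,"rz":0,"grip":4.5},{"tx":0,"ty":0,"tz":-1.5,"rx":0,"ry":0,"rz":0,"grip":4.5},{"tx":0,"ty":0,"tz":-2,"rx":0,"ry":0,"rz":0,"grip":4.5},{"tx":0,"ty":0,"tz":-2,"rx":0,"ry":0,"rz":0,"grip":4.5},{"tx":0,"ty":0,"tz":-2,"rx":0,"ry":0,"rz":0,"grip":4.5},{"tx":0,"ty":0,"tz":-0.5,"rx":0,"ry":0,"rz":0,"grip":4.5},{"tx":0,"ty":0,"tz":0,"rx":0,"ry":0,"rz":-0.1,"grip":4.5},{"tx":0,"ty":0,"tz":0,"rx":0,"ry":0,"rz":-0.1,"grip":4.5},{"tx":0,"ty":0,"tz":0,"rx":0,"ry":0,"rz":-0.087,"grip":4.5}]' 35
python3 -m inch '[{"tx":1.4,"ty":-2.08,"tz":0,"rx":0,"ry":0,"rz":0,"grip":4.5},{"tx":1.4,"ty":-2.08,"tz":0,"rx":0,"ry":0,"rz":0,"grip":4.5},{"tx":1.4,"ty":-2.08,"tz":0,"rx":0,"ry":0,"rz":0,"grip":4.5},{"tx":1.4,"ty":-2.08,"tz":0,"rx":0,"ry":0,"rz":0,"grip":4.5},{"tx":1.4,"ty":-2.08,"tz":0,"rx":0,"ry":0,"rz":0,"grip":4.5},{"tx":1.4,"ty":-2.08,"tz":0,"rx":0,"ry":0,"rz":0,"grip":4.5},{"tx":1.4,"ty":-2.08,"tz":0,"rx":0,"ry":0,"rz":0,"grip":4.5},{"tx":1.4,"ty":-2.08,"tz":0,"rx":0,"ry":0,"rz":0,"grip":4.5},{"tx":1.4,"ty":-2.08,"tz":0,"rx":0,"ry":0,"rz":0,"grip":4.5},{"tx":1.4,"ty":-2.08,"tz":0,"rx":0,"ry":0,"rz":0,"grip":4.5},{"tx":0,"ty":0,"tz":0,"rx":0,"ry":0,"rz":0,"grip":4.5},{"tx":0,"ty":0,"tz":0,"rx":0,"ry":0,"rz":0,"grip":4.5}]' 35
python3 - <<'E'
from h import *
go([.4565,-.302,.106],1.77)
a=snap('scene','sc1');b=snap('side','sd1')
w=snap('wrist','w6')
for s,n in((a,'scene'),(b,'side')):print(n,proj(s,[[.5528,-.0712,.042]]).round(0))
E
```

```text
time_s: 20.4
eef_pos: [0.5525, -0.0714, 0.1163]
ee_rot: [0.044, 0.999, 0.0, -0.0]
wrist_force: [-0.7, 0.2, -1.7]
gripper_width: 0.528
time_s: 21.4
eef_pos: [0.5524, -0.0714, 0.2116]
ee_rot: [-0.101, 0.995, -0.0, 0.0]
wrist_force: [0.3, -0.2, 0.1]
gripper_width: 0.528
time_s: 22.6
eef_pos: [0.4561, -0.3031, 0.2113]
ee_rot: [-0.099, 0.995, 0.0, -0.0]
wrist_force: [0.3, -0.1, -0.6]
gripper_width: 0.528
t 22.6 pos [ 0.4561 -0.3031  0.2113] yang 1.768 tilt [-0.     0.001] shift cm [-0.06  0.1  10.53] rz -0.0016222372741148128 w 0.528
scene [[321. 273.]]
side [[356. 255.]]
```

Run:
```python
import cv2,numpy as np
a=cv2.imread('pics/sc1.png')[235:310,280:410];b=cv2.imread('pics/sd1.png')[205:295,300:400];w=cv2.imread('pics/w6.png')[180:400,200:420]
r=lambda i,s:cv2.resize(i,s,interpolation=cv2.INTER_CUBIC)
c=np.vstack([r(a,(400,230)),r(b,(400,360))[:360]]);c=np.hstack([c,r(w,(390,390+200))]);cv2.imwrite('pics/m1.png',c)
```

```text
(no output)
```

View pics/m1.png

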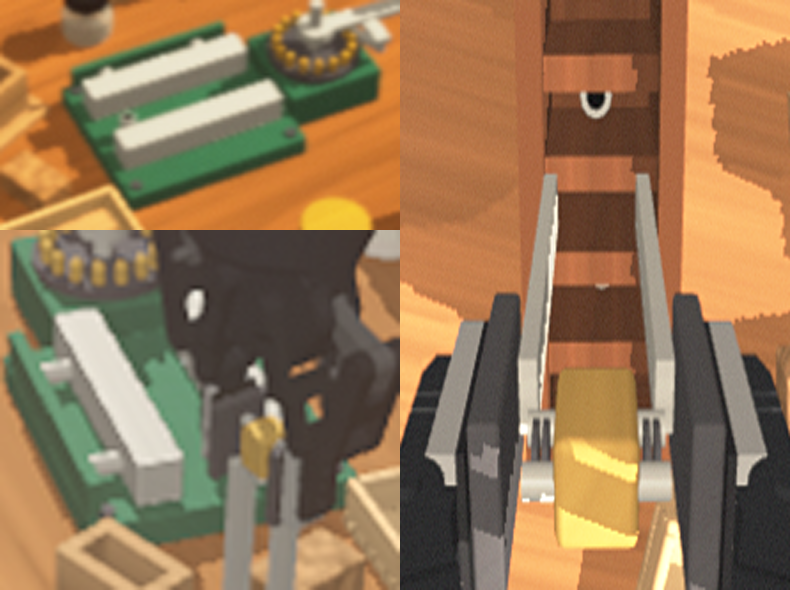

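```bash
python3 -m inch '[{"tx":-0.05,"ty":0.1,"tz":2,"rx":0,"ry":0,"rz":0,"grip":4.5},{"tx":0,"ty":0,"tz":2,"rx":0,"ry":0,"rz":0,"grip":4.5},{"tx":0,"ty":0,"tz":0,"rx":0,"ry":0,"rz":0,"grip":4.5},{"tx":0,"ty":0,"tz":1.5,"rx":0,"ry":0,"rz":0,"grip":4.5},{"tx":0,"ty":0,"tz":1.5,"rx":0,"ry":0,"rz":0,"grip":4.5},{"tx":0,"ty":0,"tz":1.5,"rx":0,"ry":0,"rz":0,"grip":4.5},{"tx":0,"ty":0,"tz":1,"rx":0,"ry":0,"rz":0,"grip":4.5},{"tx":0,"ty":0,"tz":1,"rx":0,"ry":0,"rz":0,"grip":4.5},{"tx":0,"ty":0,"tz":0,"rx":0,"ry":0,"rz":0,"grip":4.5},{"tx":0,"ty":0,"tz":0,"rx":0,"ry":0,"rz":0,"grip":4.5}]'; python3 -c "
from h import *
go([.4565,-.302,.106],1.77)"
python3 -m inch '[{"tx":0,"ty":0,"tz":0,"rx":0,"ry":0,"rz":0,"grip":4},{"tx":0,"ty":0,"tz":0,"rx":0,"ry":0,"rz":0,"grip":3.5},{"tx":0,"ty":0,"tz":0,"rx":0,"ry":0,"rz":0,"grip":3},{"tx":0,"ty":0,"tz":0,"rx":0,"ry":0,"rz":0,"grip":3},{"tx":0,"ty":0,"tz":0,"rx":0,"ry":0,"rz":0,"grip":3},{"tx":0,"ty":0,"tz":0,"rx":0,"ry":0,"rz":0,"grip":3},{"tx":0,"ty":0,"tz":0,"rx":0,"ry":0,"rz":0,"grip":3}]' 35
```

```text
time_s: 23.75
eef_pos: [0.4568, -0.302, 0.1063]
ee_rot: [-0.099, 0.995, 0.0, -0.0]
wrist_force: [0.2, -0.2, -1.4]
gripper_width: 0.524
t 23.75 pos [ 0.4568 -0.302   0.1063] yang 1.77 tilt [-0.  0.] shift cm [0.03 0.01 0.03] rz -0.00028080474682434797 w 0.524
time_s: 24.45
eef_pos: [0.4572, -0.3024, 0.1073]
ee_rot: [-0.099, 0.995, -0.001, 0.0]
wrist_force: [-0.1, 0.7, 6.0]
gripper_width: 0.363
```

```bash
python3 -m inch '[{"tx":0,"ty":0,"tz":-0.5,"rx":0,"ry":0,"rz":0,"grip":3},{"tx":0,"ty":0,"tz":-1.5,"rx":0,"ry":0,"rz":0,"grip":3},{"tx":0,"ty":0,"tz":-2,"rx":0,"ry":0,"rz":0,"grip":3},{"tx":0,"ty":0,"tz":-2,"rx":0,"ry":0,"rz":0,"grip":3},{"tx":0,"ty":0,"tz":-2,"rx":0,"ry":0,"rz":0,"grip":3},{"tx":0,"ty":0,"tz":-2,"rx":0,"ry":0,"rz":0,"grip":3},{"tx":0,"ty":0,"tz":-1.2,"rx":0,"ry":0,"rz":0,"grip":3},{"tx":0,"ty":0,"tz":0,"rx":0,"ry":0,"rz":0.1,"grip":3},{"tx":0,"ty":0,"tz":0,"rx":0,"ry":0,"rz":0.1,"grip":3},{"tx":0,"ty":0,"tz":0,"rx":0,"ry":0,"rz":0.087,"grip":3}]' 35
python3 -m inch '[{"tx":-0.76,"ty":2.79,"tz":0,"rx":0,"ry":0,"rz":0,"grip":3},{"tx":-0.76,"ty":2.79,"tz":0,"rx":0,"ry":0,"rz":0,"grip":3},{"tx":-0.76,"ty":2.79,"tz":0,"rx":0,"ry":0,"rz":0,"grip":3},{"tx":-0.76,"ty":2.79,"tz":0,"rx":0,"ry":0,"rz":0,"grip":3},{"tx":-0.76,"ty":2.79,"tz":0,"rx":0,"ry":0,"rz":0,"grip":3},{"tx":-0.76,"ty":2.79,"tz":0,"rx":0,"ry":0,"rz":0,"grip":3},{"tx":-0.76,"ty":2.79,"tz":0,"rx":0,"ry":0,"rz":0,"grip":3},{"tx":-0.76,"ty":2.79,"tz":0,"rx":0,"ry":0,"rz":0,"grip":3},{"tx":-0.76,"ty":2.79,"tz":0,"rx":0,"ry":0,"rz":0,"grip":3},{"tx":-0.76,"ty":2.79,"tz":0,"rx":0,"ry":0,"rz":0,"grip":3},{"tx":0,"ty":0,"tz":0,"rx":0,"ry":0,"rz":0,"grip":3},{"tx":0,"ty":0,"tz":0,"rx":0,"ry":0,"rz":0,"grip":3}]' 35
python3 - <<'E'
from h import *
go([.5563,-.031,.1165],1.483)
s=snap('wrist','w7'); g=lambda n:cv2.imread(f'pics/{n}.png')
# is a ferrule (black bore) between the jaws?  expected bore px about (310,264)
i=g('w7')[245:285,290:330]; print((i.max(2)<50).sum())
E
```

```text
time_s: 25.45
eef_pos: [0.4566, -0.3018, 0.2187]
ee_rot: [0.046, 0.999, 0.0, -0.0]
wrist_force: [-0.0, -0.3, -0.4]
gripper_width: 0.363
time_s: 26.65
eef_pos: [0.5568, -0.0303, 0.2184]
ee_rot: [0.043, 0.999, -0.0, -0.0]
wrist_force: [-1.0, 0.1, -1.5]
gripper_width: 0.362
t 26.65 pos [ 0.5568 -0.0303  0.2184] yang 1.484 tilt [-0.001 -0.   ] shift cm [ 0.03 -0.07 10.19] rz 0.0014429460729565857 w 0.362
148
```

```bash
python3 -m inch '[{"tx":0,"ty":-0.05,"tz":2,"rx":0,"ry":0,"rz":0,"grip":3},{"tx":0,"ty":0,"tz":2,"rx":0,"ry":0,"rz":0,"grip":3},{"tx":0,"ty":0,"tz":2,"rx":0,"ry":0,"rz":0,"grip":3},{"tx":0,"ty":0,"tz":2,"rx":0,"ry":0,"rz":0,"grip":3},{"tx":0,"ty":0,"tz":1,"rx":0,"ry":0,"rz":0,"grip":3},{"tx":0,"ty":0,"tz":0.9,"rx":0,"ry":0,"rz":0,"grip":3},{"tx":0,"ty":0,"tz":0,"rx":0,"ry":0,"rz":0,"grip":3},{"tx":0,"ty":0,"tz":0,"rx":0,"ry":0,"rz":0,"grip":3}]' 35
python3 -m inch '[{"tx":0,"ty":0,"tz":0.15,"rx":0,"ry":0,"rz":0,"grip":3},{"tx":0,"ty":0,"tz":0,"rx":0,"ry":0,"rz":0,"grip":3},{"tx":0,"ty":0,"tz":0,"rx":0,"ry":0,"rz":0,"grip":3}]' 35
python3 -m inch '[{"tx":0,"ty":0,"tz":0.1,"rx":0,"ry":0,"rz":0,"grip":3},{"tx":0,"ty":0,"tz":0,"rx":0,"ry":0,"rz":0,"grip":3},{"tx":0,"ty":0,"tz":0,"rx":0,"ry":0,"rz":0,"grip":3}]' 35
```

```text
time_s: 27.5
eef_pos: [0.5573, -0.0316, 0.12]
ee_rot: [0.044, 0.999, -0.0, 0.0]
wrist_force: [0.3, 0.0, -0.4]
gripper_width: 0.363
time_s: 27.8
eef_pos: [0.5572, -0.0312, 0.1184]
ee_rot: [0.044, 0.999, -0.0, 0.0]
wrist_force: [-0.0, -0.6, -1.5]
gripper_width: 0.367
time_s: 28.1
eef_pos: [0.5572, -0.0312, 0.1173]
ee_rot: [0.044, 0.999, -0.0, 0.0]
wrist_force: [0.3, 0.8, 2.8]
gripper_width: 0.367
```

```bash
python3 -m inch '[{"tx":0,"ty":0,"tz":0,"rx":0,"ry":0,"rz":0,"grip":3.4},{"tx":0,"ty":0,"tz":0,"rx":0,"ry":0,"rz":0,"grip":3.8},{"tx":0,"ty":0,"tz":0,"rx":0,"ry":0,"rz":0,"grip":4.2},{"tx":0,"ty":0,"tz":0,"rx":0,"ry":0,"rz":0,"grip":4.5},{"tx":0,"ty":0,"tz":0,"rx":0,"ry":0,"rz":0,"grip":4.5},{"tx":0,"ty":0,"tz":0,"rx":0,"ry":0,"rz":0,"grip":4.5}]' 35
python3 -m inch '[{"tx":0,"ty":0,"tz":-0.5,"rx":0,"ry":0,"rz":0,"grip":4.5},{"tx":0,"ty":0,"tz":-1,"rx":0,"ry":0,"rz":0,"grip":4.5},{"tx":0,"ty":0,"tz":-1.5,"rx":0,"ry":0,"rz":0,"grip":4.5},{"tx":0,"ty":0,"tz":-2,"rx":0,"ry":0,"rz":0,"grip":4.5},{"tx":0,"ty":0,"tz":-2,"rx":0,"ry":0,"rz":0,"grip":4.5},{"tx":0,"ty":0,"tz":-2,"rx":0,"ry":0,"rz":0,"grip":4.5},{"tx":0,"ty":0,"tz":-0.5,"rx":0,"ry":0,"rz":0,"grip":4.5},{"tx":0,"ty":0,"tz":0,"rx":0,"ry":0,"rz":-0.1,"grip":4.5},{"tx":0,"ty":0,"tz":0,"rx":0,"ry":0,"rz":-0.1,"grip":4.5},{"tx":0,"ty":0,"tz":0,"rx":0,"ry":0,"rz":-0.087,"grip":4.5}]' 35
python3 -m inch '[{"tx":0.97,"ty":-2.44,"tz":0,"rx":0,"ry":0,"rz":0,"grip":4.5},{"tx":0.97,"ty":-2.44,"tz":0,"rx":0,"ry":0,"rz":0,"grip":4.5},{"tx":0.97,"ty":-2.44,"tz":0,"rx":0,"ry":0,"rz":0,"grip":4.5},{"tx":0.97,"ty":-2.44,"tz":0,"rx":0,"ry":0,"rz":0,"grip":4.5},{"tx":0.97,"ty":-2.44,"tz":0,"rx":0,"ry":0,"rz":0,"grip":4.5},{"tx":0.97,"ty":-2.44,"tz":0,"rx":0,"ry":0,"rz":0,"grip":4.5},{"tx":0.97,"ty":-2.44,"tz":0,"rx":0,"ry":0,"rz":0,"grip":4.5},{"tx":0.97,"ty":-2.44,"tz":0,"rx":0,"ry":0,"rz":0,"grip":4.5},{"tx":0.97,"ty":-2.44,"tz":0,"rx":0,"ry":0,"rz":0,"grip":4.5},{"tx":0.97,"ty":-2.44,"tz":0,"rx":0,"ry":0,"rz":0,"grip":4.5},{"tx":0,"ty":0,"tz":0,"rx":0,"ry":0,"rz":0,"grip":4.5},{"tx":0,"ty":0,"tz":0,"rx":0,"ry":0,"rz":0,"grip":4.5}]' 35
python3 - <<'E'
from h import *
go([.5106,-.2893,.106],1.77)
# tong tips row check: compare against w6 template around tips
s=snap('wrist','w8'); a=cv2.imread('pics/w6.png');b=cv2.imread('pics/w8.png')
for x0,x1 in((275,300),(330,352)):
    r=cv2.matchTemplate(b[225:300,x0-12:x1+12],a[238:285,x0:x1],cv2.TM_CCOEFF_NORMED);_,v,_,l=cv2.minMaxLoc(r);print(v,l[0]-12,l[1]-13)
E
```

```text
time_s: 28.7
eef_pos: [0.5569, -0.0312, 0.1168]
ee_rot: [0.044, 0.999, 0.0, -0.0]
wrist_force: [-0.4, 0.2, -1.0]
gripper_width: 0.528
time_s: 29.7
eef_pos: [0.5568, -0.0312, 0.2121]
ee_rot: [-0.101, 0.995, -0.0, 0.0]
wrist_force: [0.6, 0.4, -0.5]
gripper_width: 0.527
time_s: 30.9
eef_pos: [0.5098, -0.2897, 0.2117]
ee_rot: [-0.099, 0.995, 0.0, -0.0]
wrist_force: [-0.5, -0.1, -1.9]
gripper_width: 0.525
t 30.9 pos [ 0.5098 -0.2897  0.2117] yang 1.768 tilt [-0.     0.001] shift cm [-9.000e-02  1.000e-02  1.057e+01] rz -0.0015930840460094409 w 0.525
0.9080438017845154 0 1
0.8639223575592041 0 0
```

```bash
python3 -m inch '[{"tx":-0.08,"ty":0,"tz":2,"rx":0,"ry":0,"rz":0,"grip":4.5},{"tx":0,"ty":0,"tz":2,"rx":0,"ry":0,"rz":0,"grip":4.5},{"tx":0,"ty":0,"tz":0,"rx":0,"ry":0,"rz":0,"grip":4.5},{"tx":0,"ty":0,"tz":1.5,"rx":0,"ry":0,"rz":0,"grip":4.5},{"tx":0,"ty":0,"tz":1.5,"rx":0,"ry":0,"rz":0,"grip":4.5},{"tx":0,"ty":0,"tz":1.5,"rx":0,"ry":0,"rz":0,"grip":4.5},{"tx":0,"ty":0,"tz":1,"rx":0,"ry":0,"rz":0,"grip":4.5},{"tx":0,"ty":0,"tz":1.1,"rx":0,"ry":0,"rz":0,"grip":4.5},{"tx":0,"ty":0,"tz":0,"rx":0,"ry":0,"rz":0,"grip":4.5},{"tx":0,"ty":0,"tz":0,"rx":0,"ry":0,"rz":0,"grip":4.5}]'; python3 -c "
from h import *
go([.5106,-.2893,.106],1.77)"
python3 -m inch '[{"tx":0,"ty":0,"tz":0,"rx":0,"ry":0,"rz":0,"grip":4},{"tx":0,"ty":0,"tz":0,"rx":0,"ry":0,"rz":0,"grip":3.5},{"tx":0,"ty":0,"tz":0,"rx":0,"ry":0,"rz":0,"grip":3},{"tx":0,"ty":0,"tz":0,"rx":0,"ry":0,"rz":0,"grip":3},{"tx":0,"ty":0,"tz":0,"rx":0,"ry":0,"rz":0,"grip":3},{"tx":0,"ty":0,"tz":0,"rx":0,"ry":0,"rz":0,"grip":3},{"tx":0,"ty":0,"tz":0,"rx":0,"ry":0,"rz":0,"grip":3}]' 35
```

```text
time_s: 31.95
eef_pos: [0.5108, -0.2894, 0.1057]
ee_rot: [-0.099, 0.995, 0.0, -0.0]
wrist_force: [0.4, -0.4, -0.9]
gripper_width: 0.523
t 31.95 pos [ 0.5108 -0.2894  0.1057] yang 1.77 tilt [-0.  0.] shift cm [ 0.02  0.02 -0.03] rz -0.0003110527828942278 w 0.523
time_s: 32.65
eef_pos: [0.5114, -0.2898, 0.1068]
ee_rot: [-0.099, 0.995, -0.001, 0.001]
wrist_force: [0.2, 1.0, 5.8]
gripper_width: 0.365
```

```bash
python3 -m inch '[{"tx":0,"ty":0,"tz":-0.5,"rx":0,"ry":0,"rz":0,"grip":3},{"tx":0,"ty":0,"tz":-1.5,"rx":0,"ry":0,"rz":0,"grip":3},{"tx":0,"ty":0,"tz":-2,"rx":0,"ry":0,"rz":0,"grip":3},{"tx":0,"ty":0,"tz":-2,"rx":0,"ry":0,"rz":0,"grip":3},{"tx":0,"ty":0,"tz":-2,"rx":0,"ry":0,"rz":0,"grip":3},{"tx":0,"ty":0,"tz":-2,"rx":0,"ry":0,"rz":0,"grip":3},{"tx":0,"ty":0,"tz":-1.2,"rx":0,"ry":0,"rz":0,"grip":3},{"tx":0,"ty":0,"tz":0,"rx":0,"ry":0,"rz":0.1,"grip":3},{"tx":0,"ty":0,"tz":0,"rx":0,"ry":0,"rz":0.1,"grip":3},{"tx":0,"ty":0,"tz":0,"rx":0,"ry":0,"rz":0.087,"grip":3}]' 35
python3 -m inch '[{"tx":-0.23,"ty":3.01,"tz":0,"rx":0,"ry":0,"rz":0,"grip":3},{"tx":-0.23,"ty":3.01,"tz":0,"rx":0,"ry":0,"rz":0,"grip":3},{"tx":-0.23,"ty":3.01,"tz":0,"rx":0,"ry":0,"rz":0,"grip":3},{"tx":-0.23,"ty":3.01,"tz":0,"rx":0,"ry":0,"rz":0,"grip":3},{"tx":-0.23,"ty":3.01,"tz":0,"rx":0,"ry":0,"rz":0,"grip":3},{"tx":-0.23,"ty":3.01,"tz":0,"rx":0,"ry":0,"rz":0,"grip":3},{"tx":-0.23,"ty":3.01,"tz":0,"rx":0,"ry":0,"rz":0,"grip":3},{"tx":-0.23,"ty":3.01,"tz":0,"rx":0,"ry":0,"rz":0,"grip":3},{"tx":-0.23,"ty":3.01,"tz":0,"rx":0,"ry":0,"rz":0,"grip":3},{"tx":-0.23,"ty":3.01,"tz":0,"rx":0,"ry":0,"rz":0,"grip":3},{"tx":0,"ty":0,"tz":0,"rx":0,"ry":0,"rz":0,"grip":3},{"tx":0,"ty":0,"tz":0,"rx":0,"ry":0,"rz":0,"grip":3}]' 35
python3 - <<'E'
from h import *
go([.5599,.0088,.1175],1.483)
s=snap('wrist','w9'); i=cv2.imread('pics/w9.png')[245:285,290:330]; print((i.max(2)<50).sum())
E
```

```text
time_s: 33.65
eef_pos: [0.5105, -0.2893, 0.2182]
ee_rot: [0.046, 0.999, 0.0, -0.0]
wrist_force: [-0.0, -0.6, -1.9]
gripper_width: 0.37
time_s: 34.85
eef_pos: [0.56, 0.0089, 0.2179]
ee_rot: [0.043, 0.999, -0.0, -0.0]
wrist_force: [-0.6, 0.4, -1.1]
gripper_width: 0.367
t 34.85 pos [0.56   0.0089 0.2179] yang 1.485 tilt [-0.001 -0.   ] shift cm [-0.000e+00 -1.000e-02  1.004e+01] rz 0.0015393103474681258 w 0.367
149
```

```bash
python3 -m inch '[{"tx":0,"ty":0,"tz":2,"rx":0,"ry":0,"rz":0,"grip":3},{"tx":0,"ty":0,"tz":2,"rx":0,"ry":0,"rz":0,"grip":3},{"tx":0,"ty":0,"tz":2,"rx":0,"ry":0,"rz":0,"grip":3},{"tx":0,"ty":0,"tz":2,"rx":0,"ry":0,"rz":0,"grip":3},{"tx":0,"ty":0,"tz":1,"rx":0,"ry":0,"rz":0,"grip":3},{"tx":0,"ty":0,"tz":0.9,"rx":0,"ry":0,"rz":0,"grip":3},{"tx":0,"ty":0,"tz":0,"rx":0,"ry":0,"rz":0,"grip":3},{"tx":0,"ty":0,"tz":0,"rx":0,"ry":0,"rz":0,"grip":3}]' 35
python3 -m inch '[{"tx":0,"ty":0,"tz":0.15,"rx":0,"ry":0,"rz":0,"grip":3},{"tx":0,"ty":0,"tz":0,"rx":0,"ry":0,"rz":0,"grip":3},{"tx":0,"ty":0,"tz":0,"rx":0,"ry":0,"rz":0,"grip":3}]' 35
python3 -m inch '[{"tx":0,"ty":0,"tz":0.1,"rx":0,"ry":0,"rz":0,"grip":3},{"tx":0,"ty":0,"tz":0,"rx":0,"ry":0,"rz":0,"grip":3},{"tx":0,"ty":0,"tz":0,"rx":0,"ry":0,"rz":0,"grip":3}]' 35
```

```text
time_s: 35.7
eef_pos: [0.5606, 0.0081, 0.1195]
ee_rot: [0.044, 0.999, -0.0, 0.0]
wrist_force: [0.4, -0.4, 0.2]
gripper_width: 0.367
time_s: 36.0
eef_pos: [0.5605, 0.0084, 0.1179]
ee_rot: [0.044, 0.999, -0.0, 0.0]
wrist_force: [-0.4, -0.4, -0.6]
gripper_width: 0.365
time_s: 36.3
eef_pos: [0.5605, 0.0084, 0.1168]
ee_rot: [0.044, 0.999, -0.0, 0.0]
wrist_force: [0.6, 0.0, 2.7]
gripper_width: 0.36
```

```bash
python3 -m inch '[{"tx":0,"ty":0,"tz":0,"rx":0,"ry":0,"rz":0,"grip":3.4},{"tx":0,"ty":0,"tz":0,"rx":0,"ry":0,"rz":0,"grip":3.8},{"tx":0,"ty":0,"tz":0,"rx":0,"ry":0,"rz":0,"grip":4.2},{"tx":0,"ty":0,"tz":0,"rx":0,"ry":0,"rz":0,"grip":4.5},{"tx":0,"ty":0,"tz":0,"rx":0,"ry":0,"rz":0,"grip":4.5},{"tx":0,"ty":0,"tz":0,"rx":0,"ry":0,"rz":0,"grip":4.5}]' 35
python3 -m inch '[{"tx":0,"ty":0,"tz":-0.5,"rx":0,"ry":0,"rz":0,"grip":4.5},{"tx":0,"ty":0,"tz":-1,"rx":0,"ry":0,"rz":0,"grip":4.5},{"tx":0,"ty":0,"tz":-1.5,"rx":0,"ry":0,"rz":0,"grip":4.5},{"tx":0,"ty":0,"tz":-2,"rx":0,"ry":0,"rz":0,"grip":4.5},{"tx":0,"ty":0,"tz":-2,"rx":0,"ry":0,"rz":0,"grip":4.5},{"tx":0,"ty":0,"tz":-2,"rx":0,"ry":0,"rz":0,"grip":4.5},{"tx":0,"ty":0,"tz":-0.5,"rx":0,"ry":0,"rz":0,"grip":4.5},{"tx":0,"ty":0,"tz":0,"rx":0,"ry":0,"rz":-0.112,"grip":4.5},{"tx":0,"ty":0,"tz":0,"rx":0,"ry":0,"rz":-0.112,"grip":4.5},{"tx":0,"ty":0,"tz":0,"rx":0,"ry":0,"rz":-0.112,"grip":4.5},{"tx":0,"ty":0,"tz":0,"rx":0,"ry":0,"rz":-0.112,"grip":4.5}]' 35
python3 -m inch '[{"tx":1.94,"ty":-1.48,"tz":0,"rx":0,"ry":0,"rz":0,"grip":4.5},{"tx":1.94,"ty":-1.48,"tz":0,"rx":0,"ry":0,"rz":0,"grip":4.5},{"tx":1.94,"ty":-1.48,"tz":0,"rx":0,"ry":0,"rz":0,"grip":4.5},{"tx":1.94,"ty":-1.48,"tz":0,"rx":0,"ry":0,"rz":0,"grip":4.5},{"tx":1.94,"ty":-1.48,"tz":0,"rx":0,"ry":0,"rz":0,"grip":4.5},{"tx":1.94,"ty":-1.48,"tz":0,"rx":0,"ry":0,"rz":0,"grip":4.5},{"tx":1.94,"ty":-1.48,"tz":0,"rx":0,"ry":0,"rz":0,"grip":4.5},{"tx":1.94,"ty":-1.48,"tz":0,"rx":0,"ry":0,"rz":0,"grip":4.5},{"tx":0,"ty":0,"tz":0,"rx":0,"ry":0,"rz":0,"grip":4.5},{"tx":0,"ty":0,"tz":0,"rx":0,"ry":0,"rz":0,"grip":4.5},{"tx":0,"ty":0,"tz":0,"rx":0,"ry":0,"rz":0,"grip":4.5}]' 35
python3 -c "
from h import *
go([.4572,-.1573,.099],1.932)"
```

```text
time_s: 36.9
eef_pos: [0.5602, 0.0084, 0.1163]
ee_rot: [0.044, 0.999, 0.0, -0.0]
wrist_force: [-1.0, -0.9, -1.5]
gripper_width: 0.528
time_s: 38.0
eef_pos: [0.56, 0.0085, 0.2115]
ee_rot: [-0.181, 0.983, 0.0, -0.0]
wrist_force: [0.3, -0.5, -0.4]
gripper_width: 0.526
time_s: 39.1
eef_pos: [0.4569, -0.1565, 0.2115]
ee_rot: [-0.179, 0.984, 0.0, 0.0]
wrist_force: [-0.8, 0.0, -0.2]
gripper_width: 0.528
t 39.1 pos [ 0.4569 -0.1565  0.2115] yang 1.931 tilt [0. 0.] shift cm [ 1.000e-02 -9.000e-02  1.125e+01] rz -0.000886959662468989 w 0.528
```

```bash
python3 -m inch '[{"tx":0,"ty":-0.08,"tz":2,"rx":0,"ry":0,"rz":0,"grip":4.5},{"tx":0,"ty":0,"tz":2,"rx":0,"ry":0,"rz":0,"grip":4.5},{"tx":0,"ty":0,"tz":2,"rx":0,"ry":0,"rz":0,"grip":4.5},{"tx":0,"ty":0,"tz":0,"rx":0,"ry":0,"rz":0,"grip":4.5},{"tx":0,"ty":0,"tz":1.5,"rx":0,"ry":0,"rz":0,"grip":4.5},{"tx":0,"ty":0,"tz":1.5,"rx":0,"ry":0,"rz":0,"grip":4.5},{"tx":0,"ty":0,"tz":1.5,"rx":0,"ry":0,"rz":0,"grip":4.5},{"tx":0,"ty":0,"tz":0.7,"rx":0,"ry":0,"rz":0,"grip":4.5},{"tx":0,"ty":0,"tz":0,"rx":0,"ry":0,"rz":0,"grip":4.5},{"tx":0,"ty":0,"tz":0,"rx":0,"ry":0,"rz":0,"grip":4.5}]'
python3 -m inch '[{"tx":0,"ty":0,"tz":0,"rx":0,"ry":0,"rz":0,"grip":4.8},{"tx":0,"ty":0,"tz":0,"rx":0,"ry":0,"rz":0,"grip":5.5},{"tx":0,"ty":0,"tz":0,"rx":0,"ry":0,"rz":0,"grip":7},{"tx":0,"ty":0,"tz":0,"rx":0,"ry":0,"rz":0,"grip":8},{"tx":0,"ty":0,"tz":0,"rx":0,"ry":0,"rz":0,"grip":8},{"tx":0,"ty":0,"tz":0,"rx":0,"ry":0,"rz":0,"grip":8}]'
python3 -m inch '[{"tx":0,"ty":0,"tz":-1,"rx":0,"ry":0,"rz":0,"grip":8},{"tx":0,"ty":0,"tz":-2,"rx":0,"ry":0,"rz":0,"grip":8},{"tx":0,"ty":0,"tz":-3,"rx":0,"ry":0,"rz":0,"grip":8},{"tx":0,"ty":0,"tz":-4,"rx":0,"ry":0,"rz":0,"grip":8},{"tx":0,"ty":0,"tz":-4,"rx":0,"ry":0,"rz":0,"grip":8},{"tx":0,"ty":0,"tz":-4,"rx":0,"ry":0,"rz":0,"grip":8},{"tx":0,"ty":0,"tz":0,"rx":0,"ry":0,"rz":0.15,"grip":8},{"tx":0,"ty":0,"tz":0,"rx":0,"ry":0,"rz":0.15,"grip":8},{"tx":0,"ty":0,"tz":0,"rx":0,"ry":0,"rz":0.149,"grip":8},{"tx":0,"ty":0,"tz":0,"rx":0,"ry":0,"rz":0,"grip":8}]'
python3 -c "
from h import *
go([.63,.07,.28],1.483)"
```

```text
time_s: 40.1
eef_pos: [0.4576, -0.1579, 0.1002]
ee_rot: [-0.179, 0.984, -0.0, 0.0]
wrist_force: [-0.1, -1.1, -0.2]
gripper_width: 0.528
time_s: 40.7
eef_pos: [0.4569, -0.1578, 0.0994]
ee_rot: [-0.179, 0.984, -0.0, -0.0]
wrist_force: [-0.4, 0.1, -0.5]
gripper_width: 0.934
time_s: 41.7
eef_pos: [0.4569, -0.1578, 0.2802]
ee_rot: [0.045, 0.999, -0.0, 0.0]
wrist_force: [-0.6, 0.4, 0.2]
gripper_width: 0.939
t 41.7 pos [ 0.4569 -0.1578  0.2802] yang 1.48 tilt [ 0.001 -0.   ] shift cm [-1.518e+01  2.425e+01  2.000e-02] rz -0.002563011891858258 w 0.939
```

```bash
python3 -m inch '[{"tx":-1.9,"ty":3.04,"tz":0,"rx":0,"ry":0,"rz":0,"grip":8},{"tx":-1.9,"ty":3.04,"tz":0,"rx":0,"ry":0,"rz":0,"grip":8},{"tx":-1.9,"ty":3.04,"tz":0,"rx":0,"ry":0,"rz":0,"grip":8},{"tx":-1.9,"ty":3.04,"tz":0,"rx":0,"ry":0,"rz":0,"grip":8},{"tx":-1.9,"ty":3.04,"tz":0,"rx":0,"ry":0,"rz":0,"grip":8},{"tx":-1.9,"ty":3.04,"tz":0,"rx":0,"ry":0,"rz":0,"grip":8},{"tx":-1.9,"ty":3.04,"tz":0,"rx":0,"ry":0,"rz":0,"grip":8},{"tx":-1.9,"ty":3.04,"tz":0,"rx":0,"ry":0,"rz":0,"grip":8},{"tx":0,"ty":0,"tz":0,"rx":0,"ry":0,"rz":0,"grip":8},{"tx":0,"ty":0,"tz":0,"rx":0,"ry":0,"rz":0,"grip":8}]'
python3 -c "
from h import *
import pickle
s=snap('wrist','w10');pickle.dump(s,open('w10.pkl','wb'));go([.63,.07,.28],1.483)"
```

```text
time_s: 42.7
eef_pos: [0.6299, 0.0715, 0.2791]
ee_rot: [0.042, 0.999, -0.0, -0.0]
wrist_force: [-1.0, -1.7, -0.4]
gripper_width: 0.936
t 42.75 pos [0.6296 0.0708 0.2792] yang 1.485 tilt [-0.001 -0.   ] shift cm [-0.05 -0.08 -0.08] rz 0.0016640981945306166 w 0.935
```

View pics/w10.png

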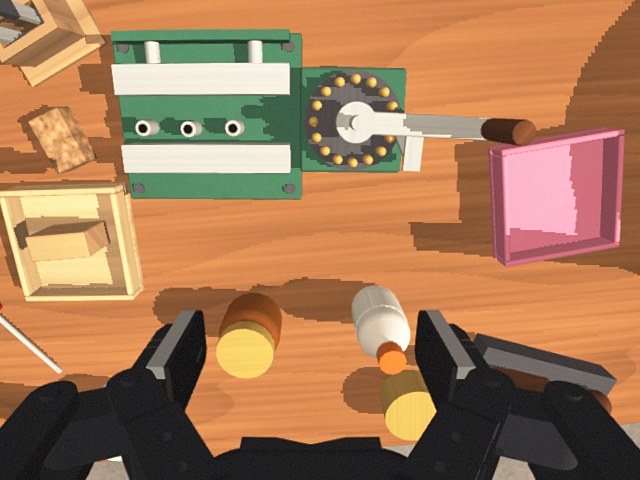

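Run:
```python
from h import *
import pickle
s=pickle.load(open('w10.pkl','rb'))
o=np.array([.5507,-.0155]);ux=np.array([.9961,-.0879]);uy=np.array([.0879,.9961])
F=plane(s,[(145,128),(190,129),(234,128)],.042)[:,:2]; print("ferr vice",[(round((f-o)@ux,4),round((f-o)@uy,4)) for f in F])
# sliding/fixed jaw edges now
for p in[(114,94),(289,94),(124,145),(290,145)]:
    q=plane(s,[p],.047)[0,:2]-o;print((q@ux).round(4),(q@uy).round(4))
H=plane(s,[(525,132)],.127)[0,:2];pv=o+.13*uy;d=H-pv;print("handle",H,"R",np.hypot(*d),"theta",np.arctan2(-d@ux,d@uy))
print(state()["joints"].round(2)); th=np.arctan2(-d@ux,d@uy)
go([*(pv+.11*(-np.sin(th)*ux+np.cos(th)*uy)),.2],np.pi-.088)
```

```text
ferr vice [(np.float64(0.0063), np.float64(-0.054)), (np.float64(0.0074), np.float64(-0.0138)), (np.float64(0.0067), np.float64(0.0252))]
-0.0225 -0.0759
-0.0214 0.0742
0.0205 -0.0726
0.021 0.0746
handle [0.57601624 0.2218669 ] R 0.10876437877584569 theta -0.040033728680255475
[-0.07  0.29  1.42 -0.    1.44 -1.56]
t 42.75 pos [0.6296 0.0708 0.2792] yang 1.485 tilt [-0.001 -0.   ] shift cm [ 6.63 14.72  7.92] rz -1.5689285553952623 w 0.935
```

```bash
python3 -m inch '[{"tx":0,"ty":0,"tz":0,"rx":0,"ry":0,"rz":0.1428,"grip":7},{"tx":0,"ty":0,"tz":0,"rx":0,"ry":0,"rz":0.1428,"grip":7},{"tx":0,"ty":0,"tz":0,"rx":0,"ry":0,"rz":0.1428,"grip":7},{"tx":0,"ty":0,"tz":0,"rx":0,"ry":0,"rz":0.1428,"grip":7},{"tx":0,"ty":0,"tz":0,"rx":0,"ry":0,"rz":0.1428,"grip":7},{"tx":0,"ty":0,"tz":0,"rx":0,"ry":0,"rz":0.1428,"grip":7},{"tx":0,"ty":0,"tz":0,"rx":0,"ry":0,"rz":0.1428,"grip":7},{"tx":0,"ty":0,"tz":0,"rx":0,"ry":0,"rz":0.1428,"grip":7},{"tx":0,"ty":0,"tz":0,"rx":0,"ry":0,"rz":0.1428,"grip":7},{"tx":0,"ty":0,"tz":0,"rx":0,"ry":0,"rz":0.1428,"grip":7},{"tx":0,"ty":0,"tz":0,"rx":0,"ry":0,"rz":0.1428,"grip":7},{"tx":0,"ty":0,"tz":0,"rx":0,"ry":0,"rz":0,"grip":7}]'
python3 -m inch '[{"tx":2.94,"ty":-1.33,"tz":0,"rx":0,"ry":0,"rz":0,"grip":7},{"tx":2.94,"ty":-1.33,"tz":0,"rx":0,"ry":0,"rz":0,"grip":7},{"tx":2.94,"ty":-1.33,"tz":0,"rx":0,"ry":0,"rz":0,"grip":7},{"tx":2.94,"ty":-1.33,"tz":0,"rx":0,"ry":0,"rz":0,"grip":7},{"tx":2.94,"ty":-1.33,"tz":0,"rx":0,"ry":0,"rz":0,"grip":7},{"tx":0,"ty":0,"tz":0,"rx":0,"ry":0,"rz":0,"grip":7},{"tx":0,"ty":0,"tz":0,"rx":0,"ry":0,"rz":0,"grip":7}]'
python3 -c "
from h import *
go([.5763,.2231,.117],-.088)"
```

```text
time_s: 43.95
eef_pos: [0.6295, 0.0696, 0.2798]
ee_rot: [0.738, 0.674, -0.0, 0.0]
wrist_force: [0.5, -0.1, -0.2]
gripper_width: 0.82
time_s: 44.65
eef_pos: [0.5765, 0.2231, 0.2797]
ee_rot: [0.736, 0.677, -0.0, 0.0]
wrist_force: [0.4, -0.3, -0.3]
gripper_width: 0.823
t 44.65 pos [0.5765 0.2231 0.2797] yang -0.085 tilt [ 0. -0.] shift cm [ 0.   -0.03 16.27] rz 0.0034601076631044503 w 0.823
```

```bash
python3 -m inch '[{"tx":0,"ty":0,"tz":3,"rx":0,"ry":0,"rz":0,"grip":7},{"tx":0,"ty":0,"tz":3,"rx":0,"ry":0,"rz":0,"grip":7},{"tx":0,"ty":0,"tz":3,"rx":0,"ry":0,"rz":0,"grip":7},{"tx":0,"ty":0,"tz":3,"rx":0,"ry":0,"rz":0,"grip":7},{"tx":0,"ty":0,"tz":2.2,"rx":0,"ry":0,"rz":0,"grip":7},{"tx":0,"ty":0,"tz":2,"rx":0,"ry":0,"rz":0,"grip":7},{"tx":0,"ty":0,"tz":0,"rx":0,"ry":0,"rz":0,"grip":7},{"tx":0,"ty":0,"tz":0,"rx":0,"ry":0,"rz":0,"grip":3},{"tx":0,"ty":0,"tz":0,"rx":0,"ry":0,"rz":0,"grip":2.4},{"tx":0,"ty":0,"tz":0,"rx":0,"ry":0,"rz":0,"grip":2.4},{"tx":0,"ty":0,"tz":0,"rx":0,"ry":0,"rz":0,"grip":2.4}]' 30
python3 -m inch '[{"tx":-0.16,"ty":1.14,"tz":0,"rx":0,"ry":0,"rz":0,"grip":2.4},{"tx":-0.16,"ty":1.14,"tz":0,"rx":0,"ry":0,"rz":0,"grip":2.4},{"tx":-0.4,"ty":1.09,"tz":0,"rx":0,"ry":0,"rz":0,"grip":2.4},{"tx":-0.4,"ty":1.09,"tz":0,"rx":0,"ry":0,"rz":0,"grip":2.4},{"tx":-0.72,"ty":1.1,"tz":0,"rx":0,"ry":0,"rz":0,"grip":2.4},{"tx":-0.72,"ty":1.1,"tz":0,"rx":0,"ry":0,"rz":0,"grip":2.4},{"tx":0,"ty":0,"tz":0,"rx":0,"ry":0,"rz":0,"grip":2.4}]'
python3 - <<'E'
from h import *
o=np.array([.5507,-.0155]);ux=np.array([.9961,-.0879]);uy=np.array([.0879,.9961]);d=state()["eef_pos"][:2]-o-.13*uy
print(d@ux,d@uy,"th",np.arctan2(-d@ux,d@uy),np.hypot(*d)); snap('scene','sc2')
E
```

```text
time_s: 45.75
eef_pos: [0.5775, 0.2233, 0.1186]
ee_rot: [0.738, 0.675, 0.001, 0.001]
wrist_force: [-0.6, -0.6, -0.1]
gripper_width: 0.28
time_s: 46.45
eef_pos: [0.6424, 0.19, 0.1172]
ee_rot: [0.738, 0.674, 0.0, 0.0]
wrist_force: [-0.2, 0.6, -0.1]
gripper_width: 0.282
0.07323179140284725 0.08279622249170766 th -0.7241753230386558 0.11053878534639809
```

```bash
python3 -m inch '[{"tx":0.72,"ty":-1.12,"tz":0,"rx":0,"ry":0,"rz":0,"grip":2.4},{"tx":0.72,"ty":-1.12,"tz":0,"rx":0,"ry":0,"rz":0,"grip":2.4},{"tx":0.43,"ty":-1.2,"tz":0,"rx":0,"ry":0,"rz":0,"grip":2.4},{"tx":0.43,"ty":-1.2,"tz":0,"rx":0,"ry":0,"rz":0,"grip":2.4},{"tx":0.15,"ty":-1.25,"tz":0,"rx":0,"ry":0,"rz":0,"grip":2.4},{"tx":0.15,"ty":-1.25,"tz":0,"rx":0,"ry":0,"rz":0,"grip":2.4},{"tx":-0.15,"ty":-1.25,"tz":0,"rx":0,"ry":0,"rz":0,"grip":2.4},{"tx":-0.15,"ty":-1.25,"tz":0,"rx":0,"ry":0,"rz":0,"grip":2.4},{"tx":-0.43,"ty":-1.2,"tz":0,"rx":0,"ry":0,"rz":0,"grip":2.4},{"tx":-0.43,"ty":-1.2,"tz":0,"rx":0,"ry":0,"rz":0,"grip":2.4},{"tx":-0.72,"ty":-1.12,"tz":0,"rx":0,"ry":0,"rz":0,"grip":2.4},{"tx":-0.72,"ty":-1.12,"tz":0,"rx":0,"ry":0,"rz":0,"grip":2.4}]'
python3 -m inch '[{"tx":0,"ty":-0.2,"tz":0,"rx":0,"ry":0,"rz":0,"grip":2.4},{"tx":0,"ty":0,"tz":0,"rx":0,"ry":0,"rz":0,"grip":2.4}]'
cat > th.py <<'E'
from h import *
o=np.array([.5507,-.0155]);ux=np.array([.9961,-.0879]);uy=np.array([.0879,.9961]);d=state()["eef_pos"][:2]-o-.13*uy
print(d@ux,d@uy,"th",np.arctan2(-d@ux,d@uy),np.hypot(*d))
def jaw(n):
    # sliding jaw top edge: white blob in scene view, compare travel using inner+outer edges
    s=snap('scene',n);hsv=cv2.cvtColor(s["color"],cv2.COLOR_RGB2HSV)
    M=((hsv[...,1]<45)&(hsv[...,2]>150))
    for y in(-.06,-.04,.05):
        xs=np.arange(-.06,.045,.0005);P=[np.r_[o+x*ux+y*uy,.047] for x in xs];q=proj(s,P)
        v=cv2.remap(M.astype(np.float32),q[:,0].astype(np.float32),q[:,1].astype(np.float32),cv2.INTER_LINEAR)[:,0]>.5
        e=np.flatnonzero(np.diff(v.astype(int)));print(y,xs[e].round(4))
jaw('j1')
E
python3 th.py
```

```text
time_s: 47.7
eef_pos: [0.4973, 0.2043, 0.1174]
ee_rot: [0.738, 0.675, -0.0, 0.0]
wrist_force: [2.6, -0.5, 0.6]
gripper_width: 0.279
time_s: 47.9
eef_pos: [0.4961, 0.2041, 0.1176]
ee_rot: [0.738, 0.675, -0.0, 0.0]
wrist_force: [2.1, -2.2, -0.2]
gripper_width: 0.283
-0.07365196461199099 0.08396805677201559 th 0.7200422533388418 0.11169590322246845
-0.06 [-0.043  -0.0145  0.02  ]
-0.04 [-0.0425 -0.0135  0.021 ]
0.05 [-0.0265 -0.0135  0.0185]
```

```bash
B='';python3 -m inch '[{"tx":0.72,"ty":1.13,"tz":0,"rx":0,"ry":0,"rz":0,"grip":2.4},{"tx":0.72,"ty":1.13,"tz":0,"rx":0,"ry":0,"rz":0,"grip":2.4},{"tx":0.43,"ty":1.21,"tz":0,"rx":0,"ry":0,"rz":0,"grip":2.4},{"tx":0.43,"ty":1.21,"tz":0,"rx":0,"ry":0,"rz":0,"grip":2.4},{"tx":0.15,"ty":1.27,"tz":0,"rx":0,"ry":0,"rz":0,"grip":2.4},{"tx":0.15,"ty":1.27,"tz":0,"rx":0,"ry":0,"rz":0,"grip":2.4},{"tx":-0.15,"ty":1.27,"tz":0,"rx":0,"ry":0,"rz":0,"grip":2.4},{"tx":-0.15,"ty":1.27,"tz":0,"rx":0,"ry":0,"rz":0,"grip":2.4},{"tx":-0.43,"ty":1.21,"tz":0,"rx":0,"ry":0,"rz":0,"grip":2.4},{"tx":-0.43,"ty":1.21,"tz":0,"rx":0,"ry":0,"rz":0,"grip":2.4},{"tx":-0.72,"ty":1.13,"tz":0,"rx":0,"ry":0,"rz":0,"grip":2.4},{"tx":-0.72,"ty":1.13,"tz":0,"rx":0,"ry":0,"rz":0,"grip":2.4}]'
python3 -m inch '[{"tx":0,"ty":0,"tz":0,"rx":0,"ry":0,"rz":0,"grip":2.4},{"tx":0,"ty":0,"tz":0,"rx":0,"ry":0,"rz":0,"grip":2.4}]'
python3 -m inch '[{"tx":0.72,"ty":-1.13,"tz":0,"rx":0,"ry":0,"rz":0,"grip":2.4},{"tx":0.72,"ty":-1.13,"tz":0,"rx":0,"ry":0,"rz":0,"grip":2.4},{"tx":0.43,"ty":-1.21,"tz":0,"rx":0,"ry":0,"rz":0,"grip":2.4},{"tx":0.43,"ty":-1.21,"tz":0,"rx":0,"ry":0,"rz":0,"grip":2.4},{"tx":0.15,"ty":-1.27,"tz":0,"rx":0,"ry":0,"rz":0,"grip":2.4},{"tx":0.15,"ty":-1.27,"tz":0,"rx":0,"ry":0,"rz":0,"grip":2.4},{"tx":-0.15,"ty":-1.27,"tz":0,"rx":0,"ry":0,"rz":0,"grip":2.4},{"tx":-0.15,"ty":-1.27,"tz":0,"rx":0,"ry":0,"rz":0,"grip":2.4},{"tx":-0.43,"ty":-1.21,"tz":0,"rx":0,"ry":0,"rz":0,"grip":2.4},{"tx":-0.43,"ty":-1.21,"tz":0,"rx":0,"ry":0,"rz":0,"grip":2.4},{"tx":-0.72,"ty":-1.13,"tz":0,"rx":0,"ry":0,"rz":0,"grip":2.4},{"tx":-0.72,"ty":-1.13,"tz":0,"rx":0,"ry":0,"rz":0,"grip":2.4}]'
python3 -m inch '[{"tx":0,"ty":0,"tz":0,"rx":0,"ry":0,"rz":0,"grip":2.4},{"tx":0,"ty":0,"tz":0,"rx":0,"ry":0,"rz":0,"grip":2.4}]'
python3 th.py
```

```text
time_s: 49.15
eef_pos: [0.6411, 0.1911, 0.1173]
ee_rot: [0.738, 0.675, -0.0, -0.0]
wrist_force: [-1.4, 0.1, -0.4]
gripper_width: 0.279
time_s: 49.35
eef_pos: [0.6407, 0.1913, 0.1173]
ee_rot: [0.738, 0.675, -0.0, -0.0]
wrist_force: [-0.5, -0.6, -1.3]
gripper_width: 0.282
time_s: 50.55
eef_pos: [0.4955, 0.2049, 0.1174]
ee_rot: [0.738, 0.675, 0.0, 0.0]
wrist_force: [25.9, 16.8, -2.1]
gripper_width: 0.277
time_s: 50.75
eef_pos: [0.4962, 0.2046, 0.1179]
ee_rot: [0.738, 0.675, 0.0, 0.0]
wrist_force: [2.1, 1.1, 1.6]
gripper_width: 0.28
-0.0736668731237392 0.08447140300133615 th 0.71718087307437 0.11208460887392858
-0.06 [-0.035  -0.0095  0.02  ]
-0.04 [-0.034 -0.008  0.021]
0.05 [-0.0295 -0.0085  0.0185]
```

```bash
python3 -m inch '[{"tx":0.72,"ty":1.13,"tz":0,"rx":0,"ry":0,"rz":0,"grip":2.4},{"tx":0.72,"ty":1.13,"tz":0,"rx":0,"ry":0,"rz":0,"grip":2.4},{"tx":0.43,"ty":1.21,"tz":0,"rx":0,"ry":0,"rz":0,"grip":2.4},{"tx":0.43,"ty":1.21,"tz":0,"rx":0,"ry":0,"rz":0,"grip":2.4},{"tx":0.15,"ty":1.27,"tz":0,"rx":0,"ry":0,"rz":0,"grip":2.4},{"tx":0.15,"ty":1.27,"tz":0,"rx":0,"ry":0,"rz":0,"grip":2.4},{"tx":-0.15,"ty":1.27,"tz":0,"rx":0,"ry":0,"rz":0,"grip":2.4},{"tx":-0.15,"ty":1.27,"tz":0,"rx":0,"ry":0,"rz":0,"grip":2.4},{"tx":-0.43,"ty":1.21,"tz":0,"rx":0,"ry":0,"rz":0,"grip":2.4},{"tx":-0.43,"ty":1.21,"tz":0,"rx":0,"ry":0,"rz":0,"grip":2.4},{"tx":-0.72,"ty":1.13,"tz":0,"rx":0,"ry":0,"rz":0,"grip":2.4},{"tx":-0.72,"ty":1.13,"tz":0,"rx":0,"ry":0,"rz":0,"grip":2.4}]'
python3 -m inch '[{"tx":0,"ty":0,"tz":0,"rx":0,"ry":0,"rz":0,"grip":2.4},{"tx":0,"ty":0,"tz":0,"rx":0,"ry":0,"rz":0,"grip":2.4}]'
python3 -m inch '[{"tx":0.72,"ty":-1.13,"tz":0,"rx":0,"ry":0,"rz":0,"grip":2.4},{"tx":0.72,"ty":-1.13,"tz":0,"rx":0,"ry":0,"rz":0,"grip":2.4},{"tx":0.43,"ty":-1.21,"tz":0,"rx":0,"ry":0,"rz":0,"grip":2.4},{"tx":0.43,"ty":-1.21,"tz":0,"rx":0,"ry":0,"rz":0,"grip":2.4},{"tx":0.15,"ty":-1.27,"tz":0,"rx":0,"ry":0,"rz":0,"grip":2.4},{"tx":0.15,"ty":-1.27,"tz":0,"rx":0,"ry":0,"rz":0,"grip":2.4},{"tx":-0.15,"ty":-1.27,"tz":0,"rx":0,"ry":0,"rz":0,"grip":2.4},{"tx":-0.15,"ty":-1.27,"tz":0,"rx":0,"ry":0,"rz":0,"grip":2.4},{"tx":-0.43,"ty":-1.21,"tz":0,"rx":0,"ry":0,"rz":0,"grip":2.4},{"tx":-0.43,"ty":-1.21,"tz":0,"rx":0,"ry":0,"rz":0,"grip":2.4},{"tx":-0.72,"ty":-1.1,"tz":0,"rx":0,"ry":0,"rz":0,"grip":2.4},{"tx":-0.68,"ty":-1,"tz":0,"rx":0,"ry":0,"rz":0,"grip":2.4}]'
python3 -m inch '[{"tx":0,"ty":0,"tz":0,"rx":0,"ry":0,"rz":0,"grip":2.4},{"tx":0,"ty":0,"tz":0,"rx":0,"ry":0,"rz":0,"grip":2.4}]'
python3 th.py
```

```text
time_s: 52.0
eef_pos: [0.6411, 0.1911, 0.1172]
ee_rot: [0.738, 0.675, -0.0, -0.0]
wrist_force: [-0.8, 0.6, -0.9]
gripper_width: 0.282
time_s: 52.2
eef_pos: [0.6406, 0.1913, 0.1173]
ee_rot: [0.738, 0.675, -0.0, -0.0]
wrist_force: [-0.1, -0.1, -0.2]
gripper_width: 0.28
time_s: 53.4
eef_pos: [0.4966, 0.205, 0.1174]
ee_rot: [0.738, 0.675, -0.0, -0.0]
wrist_force: [0.7, 1.0, 0.5]
gripper_width: 0.282
time_s: 53.6
eef_pos: [0.4972, 0.2049, 0.1173]
ee_rot: [0.738, 0.675, -0.001, -0.0]
wrist_force: [-0.5, -0.6, -0.2]
gripper_width: 0.282
-0.07268454231216455 0.08486799897008433 th 0.708222268651533 0.11174233259317379
-0.06 [-0.027 -0.001  0.02 ]
-0.04 [-0.025  0.     0.021]
0.05 [-0.026   0.      0.0185]
```

```bash
python3 -m inch '[{"tx":0.7,"ty":1.1,"tz":0,"rx":0,"ry":0,"rz":0,"grip":2.4},{"tx":0.7,"ty":1.1,"tz":0,"rx":0,"ry":0,"rz":0,"grip":2.4},{"tx":0.43,"ty":1.21,"tz":0,"rx":0,"ry":0,"rz":0,"grip":2.4},{"tx":0.43,"ty":1.21,"tz":0,"rx":0,"ry":0,"rz":0,"grip":2.4},{"tx":0.15,"ty":1.27,"tz":0,"rx":0,"ry":0,"rz":0,"grip":2.4},{"tx":0.15,"ty":1.27,"tz":0,"rx":0,"ry":0,"rz":0,"grip":2.4},{"tx":-0.15,"ty":1.27,"tz":0,"rx":0,"ry":0,"rz":0,"grip":2.4},{"tx":-0.15,"ty":1.27,"tz":0,"rx":0,"ry":0,"rz":0,"grip":2.4},{"tx":-0.43,"ty":1.21,"tz":0,"rx":0,"ry":0,"rz":0,"grip":2.4},{"tx":-0.43,"ty":1.21,"tz":0,"rx":0,"ry":0,"rz":0,"grip":2.4},{"tx":-0.72,"ty":1.13,"tz":0,"rx":0,"ry":0,"rz":0,"grip":2.4},{"tx":-0.72,"ty":1.13,"tz":0,"rx":0,"ry":0,"rz":0,"grip":2.4}]'
python3 -m inch '[{"tx":0,"ty":0,"tz":0,"rx":0,"ry":0,"rz":0,"grip":2.4},{"tx":0.72,"ty":-1.13,"tz":0,"rx":0,"ry":0,"rz":0,"grip":2.4},{"tx":0.72,"ty":-1.13,"tz":0,"rx":0,"ry":0,"rz":0,"grip":2.4},{"tx":0.43,"ty":-1.21,"tz":0,"rx":0,"ry":0,"rz":0,"grip":2.4},{"tx":0.43,"ty":-1.21,"tz":0,"rx":0,"ry":0,"rz":0,"grip":2.4},{"tx":0,"ty":0,"tz":0,"rx":0,"ry":0,"rz":0,"grip":2.4}]'
python3 th.py
python3 -m inch '[{"tx":0.15,"ty":-0.65,"tz":0,"rx":0,"ry":0,"rz":0,"grip":2.4},{"tx":0.1,"ty":-0.6,"tz":0,"rx":0,"ry":0,"rz":0,"grip":2.4},{"tx":0,"ty":0,"tz":0,"rx":0,"ry":0,"rz":0,"grip":2.4}]'
python3 th.py
```

```text
time_s: 54.85
eef_pos: [0.6421, 0.191, 0.1173]
ee_rot: [0.738, 0.675, -0.0, -0.0]
wrist_force: [-1.5, -0.6, -0.6]
gripper_width: 0.281
time_s: 55.45
eef_pos: [0.5942, 0.2202, 0.1173]
ee_rot: [0.737, 0.676, -0.001, -0.001]
wrist_force: [0.2, 0.1, 0.3]
gripper_width: 0.281
0.022623969563319503 0.10864315371505347 th -0.20530698847465464 0.11097701496287972
-0.06 [0.0355]
-0.04 [0.0335]
0.05 []
time_s: 55.8
eef_pos: [0.5839, 0.2225, 0.1173]
ee_rot: [0.738, 0.675, -0.0, -0.0]
wrist_force: [1.1, 0.3, -0.8]
gripper_width: 0.282
0.012177395067503947 0.11000314414705002 th -0.11025152749215447 0.11067834390750582
-0.06 [0.024]
-0.04 [0.0245]
0.05 [0.036]
```

```bash
for i in 1; do python3 -m inch '[{"tx":0.05,"ty":-0.6,"tz":0,"rx":0,"ry":0,"rz":0,"grip":2.4},{"tx":0,"ty":-0.6,"tz":0,"rx":0,"ry":0,"rz":0,"grip":2.4},{"tx":0,"ty":0,"tz":0,"rx":0,"ry":0,"rz":0,"grip":2.4}]'; done
python3 -m inch '[{"tx":-0.05,"ty":-0.6,"tz":0,"rx":0,"ry":0,"rz":0,"grip":2.4},{"tx":-0.1,"ty":-0.6,"tz":0,"rx":0,"ry":0,"rz":0,"grip":2.4},{"tx":0,"ty":0,"tz":0,"rx":0,"ry":0,"rz":0,"grip":2.4}]'
python3 th.py
```

```text
time_s: 56.15
eef_pos: [0.5717, 0.224, 0.1172]
ee_rot: [0.738, 0.675, -0.001, -0.0]
wrist_force: [0.7, 0.3, 0.5]
gripper_width: 0.278
time_s: 56.45
eef_pos: [0.5618, 0.224, 0.1178]
ee_rot: [0.738, 0.675, 0.002, 0.001]
wrist_force: [10.2, 3.3, -6.3]
gripper_width: 0.284
-0.00994521262846925 0.10954358263674009 th 0.09053951452883773 0.10999731867041243
-0.06 [0.016]
-0.04 [0.021]
0.05 [0.022]
```

```bash
python3 -m inch '[{"tx":0,"ty":-0.2,"tz":0,"rx":0,"ry":0,"rz":0,"grip":2.4},{"tx":0,"ty":0,"tz":0,"rx":0,"ry":0,"rz":0,"grip":2.4},{"tx":0,"ty":0,"tz":0,"rx":0,"ry":0,"rz":0,"grip":2.4}]'
python3 -m inch '[{"tx":0,"ty":0.5,"tz":0,"rx":0,"ry":0,"rz":0,"grip":2.4},{"tx":0,"ty":0,"tz":0,"rx":0,"ry":0,"rz":0,"grip":4},{"tx":0,"ty":0,"tz":0,"rx":0,"ry":0,"rz":0,"grip":6},{"tx":0,"ty":0,"tz":-1,"rx":0,"ry":0,"rz":0,"grip":6},{"tx":0,"ty":0,"tz":-3,"rx":0,"ry":0,"rz":0,"grip":6},{"tx":0,"ty":0,"tz":-4,"rx":0,"ry":0,"rz":0,"grip":6},{"tx":0,"ty":0,"tz":-4,"rx":0,"ry":0,"rz":0,"grip":6},{"tx":0,"ty":0,"tz":-4,"rx":0,"ry":0,"rz":0,"grip":6},{"tx":3,"ty":0,"tz":-2,"rx":0,"ry":0,"rz":0,"grip":6},{"tx":3,"ty":0,"tz":0,"rx":0,"ry":0,"rz":0,"grip":6},{"tx":3,"ty":0,"tz":0,"rx":0,"ry":0,"rz":0,"grip":6},{"tx":3,"ty":0,"tz":0,"rx":0,"ry":0,"rz":0,"grip":6}]'
python3 -m inch '[{"tx":3,"ty":0,"tz":0,"rx":0,"ry":0,"rz":0,"grip":6},{"tx":0,"ty":0,"tz":0,"rx":0,"ry":0,"rz":0,"grip":6},{"tx":0,"ty":0,"tz":0,"rx":0,"ry":0,"rz":0,"grip":6}]'
python3 th.py
python3 - <<'E'
from h import *
b=snap('side','sd9');a=cv2.imread('pics/j1.png')
r=lambda i,s:cv2.resize(i,s,interpolation=cv2.INTER_CUBIC)
c=np.vstack([r(a[210:350,250:450],(500,300)),r(cv2.imread('pics/sd9.png')[190:330,270:470],(500,300))]);cv2.imwrite('pics/m9.png',c)
E
```

```text
time_s: 56.8
eef_pos: [0.5607, 0.2241, 0.1179]
ee_rot: [0.738, 0.675, 0.002, 0.001]
wrist_force: [9.6, 1.9, -5.1]
gripper_width: 0.286
time_s: 58.0
eef_pos: [0.5739, 0.3438, 0.2985]
ee_rot: [0.738, 0.675, 0.0, 0.0]
wrist_force: [1.0, -0.0, 0.1]
gripper_width: 0.702
time_s: 58.3
eef_pos: [0.5763, 0.373, 0.2975]
ee_rot: [0.737, 0.675, -0.0, 0.0]
wrist_force: [-0.6, -0.1, 0.0]
gripper_width: 0.702
-0.0086504595880835 0.25922242907331794 th 0.03335841995899942 0.2593742965325533
-0.06 [-0.0135  0.0005  0.016 ]
-0.04 [-0.016   0.0015  0.021 ]
0.05 [-0.0215 -0.0135  0.0185]
```

View pics/m9.png

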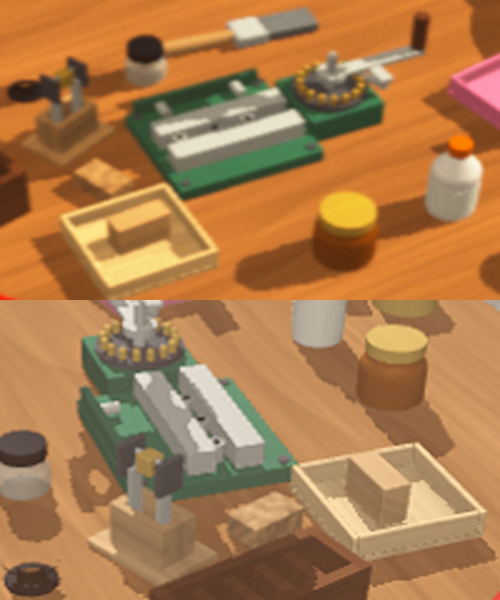

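```bash
python3 -m inch '[{"tx":-3.9,"ty":0.08,"tz":0,"rx":0,"ry":0,"rz":0,"grip":6},{"tx":-3.9,"ty":0.08,"tz":0,"rx":0,"ry":0,"rz":0,"grip":6},{"tx":-3.9,"ty":0.08,"tz":0,"rx":0,"ry":0,"rz":0,"grip":6},{"tx":-3.9,"ty":0.08,"tz":0,"rx":0,"ry":0,"rz":0,"grip":6},{"tx":-3.9,"ty":0.08,"tz":0,"rx":0,"ry":0,"rz":0,"grip":6},{"tx":-3.9,"ty":0.08,"tz":0,"rx":0,"ry":0,"rz":0,"grip":6},{"tx":-3.9,"ty":0.08,"tz":0,"rx":0,"ry":0,"rz":0,"grip":6},{"tx":-3.9,"ty":0.08,"tz":0,"rx":0,"ry":0,"rz":0,"grip":6},{"tx":-3.9,"ty":0.08,"tz":0,"rx":0,"ry":0,"rz":0,"grip":6},{"tx":-3.9,"ty":0.08,"tz":0,"rx":0,"ry":0,"rz":0,"grip":6},{"tx":-3.9,"ty":0.08,"tz":0,"rx":0,"ry":0,"rz":0,"grip":6},{"tx":-3.5,"ty":0,"tz":0,"rx":0,"ry":0,"rz":0,"grip":6}]'
python3 -m inch '[{"tx":0,"ty":0,"tz":0,"rx":0,"ry":0,"rz":0,"grip":6},{"tx":0,"ty":0,"tz":0,"rx":0,"ry":0,"rz":0,"grip":6},{"tx":0,"ty":0,"tz":0,"rx":0,"ry":0,"rz":0,"grip":6}]'
python3 - <<'E'
from h import *
o=np.array([.5507,-.0155]);ux=np.array([.9961,-.0879]);uy=np.array([.0879,.9961])
s=snap('wrist','w11');g=cv2.cvtColor(s["color"],cv2.COLOR_RGB2HSV)
G=s["color"].astype(np.float32)
for y in np.arange(-.07,.075,.01):
    xs=np.arange(-.03,.05,.0005);q=proj(s,[np.r_[o+x*ux+y*uy,.047] for x in xs]).astype(np.float32)
    c=cv2.remap(G,q[:,0],q[:,1],cv2.INTER_LINEAR)[:,0]; v=c.min(1)>110  # white or shaded-white
    e=np.flatnonzero(np.diff(v.astype(int)));print(round(y,3),xs[e].round(4))
a=s["color"][...,::-1]; q=proj(s,[[.555,-.02,.04]])[0].astype(int);print(q)
y0,x0=max(q[1]-110,0),max(q[0]-110,0)
cv2.imwrite('pics/w11c.png',cv2.resize(a[y0:y0+220,x0:x0+220],None,fx=2.6,fy=2.6,interpolation=cv2.INTER_CUBIC))
E
```

```text
time_s: 59.6
eef_pos: [0.5434, -0.093, 0.2979]
ee_rot: [0.739, 0.674, -0.0, 0.0]
wrist_force: [0.3, 0.2, 1.7]
gripper_width: 0.701
time_s: 59.9
eef_pos: [0.5442, -0.0899, 0.2976]
ee_rot: [0.738, 0.675, 0.0, -0.0]
wrist_force: [-0.9, -0.0, -0.4]
gripper_width: 0.694
-0.07 [-0.0235  0.002   0.0195  0.045 ]
-0.06 [-0.0235  0.002   0.0035  0.015   0.0195  0.0455]
-0.05 [-0.0235  0.0145  0.0195  0.045 ]
-0.04 [-0.023   0.0025  0.0195  0.0455]
-0.03 [-0.023   0.0025  0.0195  0.0455]
-0.02 [-0.023   0.0025  0.0035  0.015   0.0195  0.0455]
-0.01 [-0.023   0.003   0.004   0.014   0.0195  0.0455]
0.0 [-0.023   0.0025  0.0195  0.0455]
0.01 [-0.023   0.0025  0.0195  0.046 ]
0.02 [-0.023   0.007   0.011   0.0155  0.0195  0.0455]
0.03 [-0.023   0.003   0.006   0.012   0.0195  0.046 ]
0.04 [-0.023   0.003   0.02    0.0455]
0.05 [-0.023   0.003   0.02    0.0455]
0.06 [-0.0225  0.003   0.0195  0.0455]
0.07 [-0.0225  0.003   0.02    0.0455]
[314 119]
```

View pics/w11c.png

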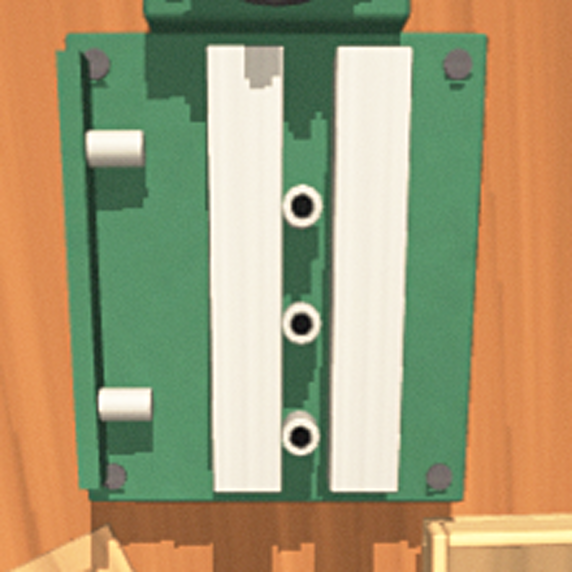

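```bash
python3 -c "
from h import *
print(sign_off())"
```

```text
the job is handed in; nothing more can be done
None
```

I handed the job in at about 60 s of the 210 s allowed, and my last checks found every end condition met. The hand-in gives no verdict.

**What I did:**
- I moved the offcut from the vice to the smaller plywood tray.
- This start had three ferrules. I lifted each one out with the tongs and stood it in the open vice at about x = +7 mm, y = −54, −14 and +25 mm.
- I put the tongs back in their stand.
- I swung the ratchet lever until the sliding jaw met its stop.

**Last checks:**
- **Jaw:** the final wrist-camera picture puts the sliding jaw's face at about +2.5 mm in the vice frame, where fully closed is +2 mm. The gap measured about 17 mm against the nominal 18. A reading from the scene camera just before gave +0.5 to +1.5 mm, but the arm's shadow lay across the jaw, so I trusted the closer view.
- **Ferrules:** all three stand upright between the jaws in that same picture.
- **Tongs, offcut, jars and glue bottle:** the tongs stand in their stand, the offcut stands in the tray, and the jars and glue bottle are upright. I judged these by eye from the scene and side pictures and did not measure them again.
- **Gripper reading:** it showed about 31 mm with a ferrule held, where 34 mm was expected. In the pictures the tongs' jaws were about 14 mm apart and the ferrules were clearly held.
- **Force:** one lever swing hit its end stop with about 31 N at the wrist (limit 120 N).

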